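# Clear the jewellery sawing table: rack the bench pins, pack and close the carton

### The job

Clear up after the sawing class: slide every wooden bench pin, square end first with its V notch left sticking out, into a lane of its own in the oak rack, beneath the steel bar and fully home against the back stop. Lay every white jewellery box in the shipping carton, side by side and not stacked, then close the carton: fold both short flaps down flat first while both long flaps still stand open, then both long flaps down flat over them. The pins may be done at any time; leave the saw, book, tape, pencil, mug and hammer where they are.

Things in the scene. Friction and masses are not known exactly. Their poses are not given: they have to be found in the camera images.
- pin_a: bench pin: pale wooden board 140 long (its x), 44 wide (y), 18 thick (z), 0.11 kg, lying flat; origin at the centre of its underside. +x end is square; the -x end has a V notch (two prongs) 42 mm deep, so the solid part is x = -28 to 70. May be absent.
- pin_a_end (a point): middle of the lower edge of pin_a's square end (70 mm along +x from its origin)
- pin_b: bench pin: pale wooden board 140 long (its x), 44 wide (y), 18 thick (z), 0.11 kg, lying flat; origin at the centre of its underside. +x end is square; the -x end has a V notch (two prongs) 42 mm deep, so the solid part is x = -28 to 70. May be absent.
- pin_b_end (a point): middle of the lower edge of pin_b's square end (70 mm along +x from its origin)
- pin_c: bench pin: pale wooden board 140 long (its x), 44 wide (y), 18 thick (z), 0.11 kg, lying flat; origin at the centre of its underside. +x end is square; the -x end has a V notch (two prongs) 42 mm deep, so the solid part is x = -28 to 70. May be absent.
- pin_c_end (a point): middle of the lower edge of pin_c's square end (70 mm along +x from its origin)
- rack: fixed oak rack, base 120 (x) by 285 (y), 30 high; origin centre of underside. Three lanes along x at y = -92, 0, 92: 52 wide, floor 30 up, wooden blocks between (x -20 to 45). Steel bar over the lanes at x = -20 to 10, underside 54, top 72 up. Pins enter from -x; back stop face at x = 45, its top 66 up. A home pin has 65 mm in the lane, 75 sticking out.
- bay0_stop (a point): middle of the foot of the back stop in the lane at rack y = -92 mm (on the lane floor); a home pin's _end point lies here
- bay1_stop (a point): middle of the foot of the back stop in the lane at rack y = 0 mm (on the lane floor); a home pin's _end point lies here
- bay2_stop (a point): middle of the foot of the back stop in the lane at rack y = 92 mm (on the lane floor); a home pin's _end point lies here
- box_a: white card jewellery box, 80 long (x), 46 wide (y), 34 high, 0.08 kg, origin at the centre of its underside. May be absent.
- box_b: white card jewellery box, 80 long (x), 46 wide (y), 34 high, 0.08 kg, origin at the centre of its underside. May be absent.
- carton: brown shipping carton fixed to the table, 140 (x) by 190 (y) outside, 65 high, walls and floor 4 thick, open on top; origin at the centre of its underside. Four card flaps 69 long, 3 thick are hinged along its rim.
- flap_right (a joint): angle of the carton's short right flap, hinged along the carton's -y rim (hinge line at carton y = -95 mm, 67 mm up; flap 136 wide): 0 = shut, lying level inwards over the carton; 1.57 = upright; more leans outwards (limit 2.4). Moves with a light push (under 1 N) and stays where it is left.
- flap_left (a joint): angle of the carton's short left flap, hinged along the carton's +y rim (hinge line at carton y = 95 mm, 67 mm up; flap 136 wide): 0 = shut, lying level inwards over the carton; 1.57 = upright; more leans outwards (limit 2.4). Moves with a light push (under 1 N) and stays where it is left.
- flap_near (a joint): angle of the carton's long near flap, hinged along the carton's -x rim (hinge line at carton x = -70 mm, 71 mm up; flap 190 wide): 0 = shut, lying level inwards over the carton; 1.57 = upright; more leans outwards (limit 2.4). Moves with a light push (under 1 N) and stays where it is left.
- flap_far (a joint): angle of the carton's long far flap, hinged along the carton's +x rim (hinge line at carton x = 70 mm, 71 mm up; flap 190 wide): 0 = shut, lying level inwards over the carton; 1.57 = upright; more leans outwards (limit 2.4). Moves with a light push (under 1 N) and stays where it is left.
- saw: bystander, leave alone: jeweller's saw, steel C frame about 130 by 290 with wooden handle, lying flat, 26 high
- book: bystander, leave alone: thick book 130 by 180 by 28
- tape: bystander, leave alone: roll of tape, 70 across, 24 high
- pencil: bystander, leave alone: pencil 150 long
- mug: bystander, leave alone: terracotta mug 80 across, 90 high
- hammer: bystander, leave alone: hammer lying flat
Mind the look-alikes: they are no part of the job. Leave any pink look-alike of the pin_b alone.

How it is judged:
By the outcome, as a careful person would: the job done as asked, in the order asked, and still so for the second after the job is handed in, with the robot touching nothing.
Of pin_a, pin_b, pin_c only 2 to 3 are there at a start; the rules pass over those that are not, and their reading is None.
Of box_a, box_b only 1 to 2 are there at a start; the rules pass over those that are not, and their reading is None.
At some moment in a run one of pin_a, pin_b, pin_c, box_a, box_b may be knocked a few centimetres aside while the robot is not near it.
Once in a run the grip may slacken for a moment while it holds something.
It also fails if it takes over 200 s, if anything falls off the work surface, if the arm or the gripper's body presses on something with over 40 N, if the wrist force passes 120 N, or if a joint passes its speed limit or range.

### The arm

A 6-joint arm with a two-finger parallel gripper is mounted at the origin on the work surface. World frame = base frame: x ahead of the robot, y to its left, z up, the work surface at z = 0. Lengths are in m, angles in rad, forces in N, time in s.
With the tool pointing down it reaches from about 0.35 to 0.775 m from the base axis. Payload 5.5 kg.
Tool frame: the origin (TCP) lies at the very end of the fingers, on their centre line; the grasp point (between the pads) lies 19 mm behind it; z points along the fingers, y is the line along which they close (so a half turn about z gives the same grasp; the last joint's range is limited). The gripper opens to 85 mm and grips with 20 to 120 N. Pads are 22 mm wide; open, the fingers measure 114 mm over their backs; the gripper's body (76 mm by 85 mm) begins 54 mm behind the grasp point. The pads swing forward as they close: fully open they stand 13 mm farther back than shut.
Start: joints at [1.136, 0.313, 0.046, 1.304, 0, 1.431], TCP at [0.167, 0.55, 0.231] pointing down, gripper open.
Joint ranges: [-2.76, 2.76], [-0.86, 1.69], [-1.03, 1.26], [-2.2, 2.34], [-1.47, 1.5], [-3.14, 3.14]. Speed limits (rad/s): [2.57, 2.57, 3.14, 3.14, 3.14, 3.14].

### API

Orientations are given as a unit quaternion [w, x, y, z].
In Python, from rig import * gives the robot as it stands.
- The arm moves only by the shell command python3 -m handwheel 'ROWS' [FORCE]. ROWS is JSON, one flat list of numbers, 7 for each row, row after row: the shift along the tool's x, y, z in m, then the turn, a rotation vector about the tool's x, y, z in degrees, then the closure, from -1 (fully open) to 1 (shut), so that 0 is half open. A call has exactly 5 rows; each row shifts and turns the commanded pose from where the row before left it, along the tool's axes as they then stand; what a row does not reach is not made up. A row lasts 1/12 s, in which the tool goes at most 41.7 mm and 7.16 degrees, less where a joint would pass 70% of its speed; a pose out of reach is approached as far as the arm can. A call with a gripper value outside its range is refused whole. The fingers move at their own pace and stop on an object; FORCE is the grip in N (left out, the last holds). Time passes only in rows, so rows that do not move let the fingers close, or fill a call up. It gives the time, the measured TCP pose, the force, the opening and the grip force at its end, in the units of the state.
- state(): the state, without advancing time (a new reading comes with each control period).
- snapshot(name): name is "side" or "top" or "wrist"; returns a dict with "frame" (384x512x3 uint8, red, green, blue), "z_map" (384x512 float32, m along the optical axis (not along the pixel's ray), 0 where there is no reading), "intrinsics" (3x3 intrinsics, pixels), "dist" ([k1, k2, p1, p2, k3] as OpenCV has them; the pictures are not rectified), "position" and "orientation" of the camera in the world. Camera axes: x right, y up, looking along -z (the intrinsics and any distortion apply to the point x, -y, -z); pixel columns grow to the right and rows downward; lengths in m; the calibration is good to about 2 mm. A picture is of the moment at which its call begins.
- close_job(): hands the job in; it is judged then, once.
The state is a dict: "t": time; "joint_positions": joint angles; "joint_velocities": joint speeds; "tau": joint torques, N m; "position": TCP position; "tcp_rot": TCP orientation; "ft_force": force on the tool from outside, world axes, zero at the start; "torque": the same for the moment, N m; "finger_gap": finger opening in m; "gripper_force": force on a finger pad.
Only numpy, scipy, OpenCV 4.12 (cv2) and the standard library are available. Lean on these libraries where they do the work, as an engineer would, in place of code of your own. Each camera call takes 0.05 s, during which the arm holds its last target. There are 200 camera calls.

## Working session

There is one attempt and no reset: what is moved stays moved. The work goes in short steps, Python scripts to look and compute and a shell command to move; the robot and the scene stay as the last step left them, time stands still between calls to the robot, and variables do not carry over. Pictures are saved under pics/ and viewed, at most 14 in all, crops included, and the job is handed in when it is done.

```bash
mkdir -p pics; ls
cat > h.py <<'E'
from rig import *
import numpy as np, cv2
from scipy.spatial.transform import Rotation as R
def cam(n):
    s=snapshot(n); q=np.array(s["orientation"]); s["R"]=R.from_quat(q[[1,2,3,0]]).as_matrix(); return s
def cloud(s):
    h,w=s["z_map"].shape; u,v=np.meshgrid(np.arange(w),np.arange(h))
    p=cv2.undistortPoints(np.stack([u,v],-1).reshape(-1,1,2).astype(np.float32),np.array(s["intrinsics"]),np.array(s["dist"])).reshape(h,w,2)
    z=s["z_map"]; P=np.stack([p[...,0]*z,-p[...,1]*z,-z],-1)
    W=P@s["R"].T+np.array(s["position"]); W[z<=0]=np.nan; return W
def save(s,n,crop=None,k=1.5):
    f=s["frame"][...,::-1]
    if crop: f=f[crop[1]:crop[3],crop[0]:crop[2]]
    cv2.imwrite("pics/"+n,cv2.resize(f,None,fx=k,fy=k,interpolation=cv2.INTER_CUBIC))
E
python3 - <<'E'
from h import *
st=state(); print({k:np.round(v,3).tolist() for k,v in st.items()})
for n in("top","side"):
    s=cam(n); save(s,n+"0.png"); np.savez(n+"0.npz",W=cloud(s),f=s["frame"]); print(n,np.round(s["position"],3),np.round(s["R"],3).tolist())
E
```

```text
pics
{'t': 0.0, 'joint_positions': [1.136, 0.314, 0.045, 1.304, 0.0, 1.431], 'joint_velocities': [-0.001, -0.0, -0.001, 0.0, -0.001, -0.001], 'tau': [0.001, -48.062, 29.853, 0.019, -0.0, 0.0], 'position': [0.167, 0.55, 0.23], 'tcp_rot': [-0.0, 0.147, 0.989, -0.001], 'ft_force': [-0.124, -0.48, 0.426], 'torque': [-0.036, -0.045, 0.071], 'gripper_force': 0.0, 'finger_gap': 0.085}
top [ 0.411 -0.055  1.647] [[-0.007, 0.998, -0.058], [-1.0, -0.007, -0.005], [-0.005, 0.058, 0.998]]
side [-0.097 -1.153  1.002] [[0.878, 0.275, -0.391], [-0.478, 0.525, -0.704], [0.012, 0.806, 0.592]]
```

View pics/top0.png

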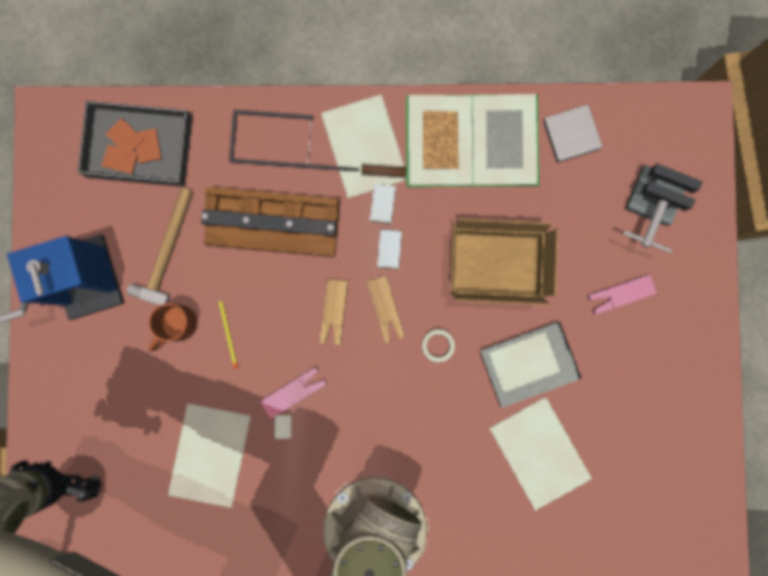

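View pics/side0.png

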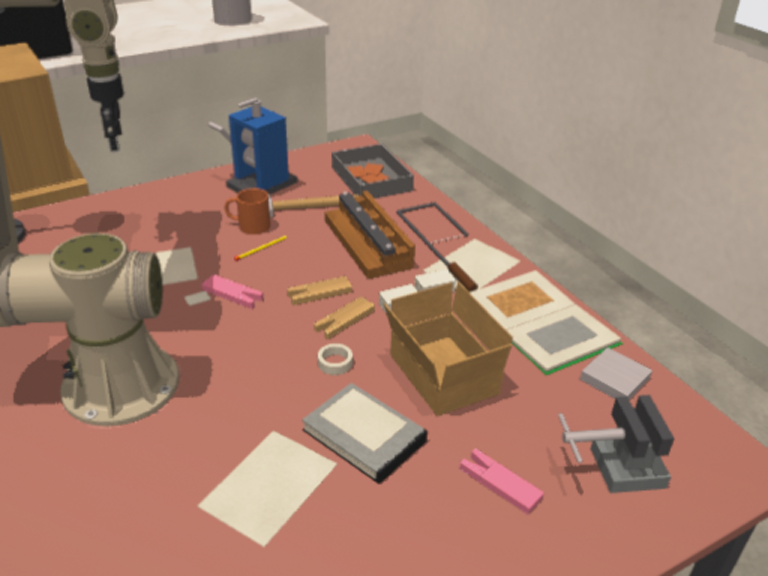

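```bash
cat >> h.py <<'E'
def rect(xy): # min-area rectangle: centre, long, short, angle of long axis deg
    c,(w,h),a=cv2.minAreaRect((xy*1000).astype(np.float32))
    if w<h: w,h,a=h,w,a+90
    return np.round(c,1),round(w,1),round(h,1),round((a+90)%180-90,1)
E
python3 - <<'E'
from h import *
d=np.load("top0.npz"); W=d["W"]; f=d["f"].astype(int); z=W[...,2]
print("table z", np.nanmedian(z[250:300,250:300]), np.nanmedian(z[70:80,30:50]), np.nanmedian(z[150:160,440:460]))
m=((z>0.010)&(z<0.2)).astype(np.uint8)
m=cv2.morphologyEx(m,cv2.MORPH_OPEN,np.ones((2,2),np.uint8))
n,l,s,c=cv2.connectedComponentsWithStats(m)
for i in range(1,n):
    if 25<s[i,4]<9000:
        k=l==i; print(i,s[i].tolist(),np.round(c[i]),rect(W[k][:,:2]),"z",np.round(np.nanpercentile(z[k],[10,50,95]),3),f[k].mean(0).round())
E
```

```text
table z -1.0116852656949504e-05 3.0126830116161685e-05 0.0003767561726244484
1 [274, 64, 8, 6, 27] [277.  67.] (array([937.2, -95.8]), 25.2, 14.1, 71.7) z [0.009 0.012 0.015] [210. 212. 190.]
9 [52, 68, 77, 57, 1051] [89. 95.] (array([838. , 525.8]), 235.9, 158.9, 84.6) z [0.006 0.028 0.05 ] [70. 64. 62.]
12 [274, 71, 19, 12, 97] [284.  76.] (array([ 903.6, -115.2]), 60.1, 38.7, 89.4) z [0.007 0.012 0.017] [194. 173. 140.]
14 [347, 71, 12, 30, 138] [354.  84.] (array([ 872.4, -346.6]), 100.4, 40.2, -0.2) z [0.005 0.012 0.019] [190. 201. 174.]
15 [364, 71, 38, 38, 950] [382.  89.] (array([ 857.3, -444.8]), 101.8, 98.7, -76.0) z [0.018 0.024 0.031] [181. 172. 169.]
21 [274, 77, 17, 36, 158] [282.  91.] (array([ 848.2, -117.6]), 119.6, 50.9, 11.6) z [0.007 0.012 0.019] [193. 168. 132.]
30 [69, 81, 39, 36, 582] [ 89. 100.] (array([820.3, 526. ]), 110.9, 108.2, 64.6) z [0.007 0.014 0.02 ] [167. 102.  73.]
50 [344, 92, 11, 12, 66] [349.  96.] (array([ 832.8, -331.5]), 37.5, 34.8, -9.9) z [0.008 0.013 0.019] [189. 190. 174.]
66 [350, 105, 9, 18, 75] [355. 114.] (array([ 779.7, -350. ]), 58.
[... 1660 characters left out ...]
 [355. 244.] (array([nan, nan]), 0.0, 0.0, 0.0) z [0.022 0.028 0.035] [180. 180. 165.]
108 [283, 221, 21, 22, 155] [293. 232.] (array([ 388.5, -143.4]), 68.2, 66.7, 43.4) z [-0.001  0.021  0.03 ] [187. 167. 150.]
110 [176, 247, 42, 33, 505] [195. 264.] (array([288.8, 174.1]), 141.0, 42.3, -59.2) z [0.003 0.017 0.024] [190. 134. 148.]
111 [217, 320, 64, 52, 985] [241. 339.] (array([41. , 23.2]), 220.4, 112.3, -61.0) z [0.01  0.018 0.228] [106.  98.  86.]
112 [277, 340, 8, 8, 27] [281. 344.] (array([ 41.9, -93.9]), 63.1, 15.9, 26.6) z [0.002 0.013 0.039] [160. 145. 126.]
114 [272, 353, 14, 28, 122] [278. 367.] (array([-44.6, -91.2]), 98.4, 26.2, -23.7) z [-0.001  0.013  0.036] [175. 161. 143.]
```

```bash
cat >> h.py <<'E'
def now():
    s=state(); q=np.array(s["tcp_rot"]); M=R.from_quat(q[[1,2,3,0]]).as_matrix(); return np.array(s["position"]),M,s
def to(x,y,z,yaw=90): # yaw of tool y axis, deg: prints shift in tool axes (mm) and turn about tool z
    p,M,s=now(); d=M.T@(np.array([x,y,z])-p); a=np.degrees(np.arctan2(M[1,1],M[0,1]))
    print("shift mm",np.round(d*1000,1),"turn z",round(-((yaw-a+90)%180-90),2),"tilt",np.round(M[2],3),"p",np.round(p,4),"yaw",round(a,2),"F",np.round(s["ft_force"],1),"gap",round(s["finger_gap"],4),"gf",round(s["gripper_force"],1),"t",round(s["t"],1))
E
python3 -m handwheel '[0,0,-0.033,0,0,-5.67,-1, 0,0,-0.033,0,0,-5.67,-1, 0,0,-0.033,0,0,-5.67,-1, -0.02,-0.0347,0,0,0,0,-1, -0.02,-0.0347,0,0,0,0,-1]'
python3 -m handwheel '[-0.02,-0.0347,0,0,0,0,-1, -0.02,-0.0347,0,0,0,0,-1, -0.02,-0.0347,0,0,0,0,-1, -0.02,-0.0347,0,0,0,0,-1, -0.02,-0.0347,0,0,0,0,-1]'
python3 -m handwheel '[-0.02,-0.0347,0,0,0,0,-1, -0.02,-0.0347,0,0,0,0,-1, -0.02,-0.0347,0,0,0,0,-1, -0.02,-0.0347,0,0,0,0,-1, -0.02,-0.0347,0,0,0,0,-1]'
python3 -m handwheel '[-0.02,-0.0347,0,0,0,0,-1, -0.02,-0.0347,0,0,0,0,-1, -0.02,-0.0347,0,0,0,0,-1, 0,0,0,0,0,0,-1, 0,0,0,0,0,0,-1]'
python3 - <<'E'
from h import *
to(0.47,0.03,0.33)
s=cam("wrist"); save(s,"w1.png"); np.savez("w1.npz",W=cloud(s),f=s["frame"]); print(np.round(s["position"],3),np.round(s["R"],2).tolist())
E
```

```text
t: 0.52
position: [0.2079, 0.4828, 0.3323]
tcp_rot: [0.001, -0.003, 1.0, 0.002]
ft_force: [0.4, -1.0, -0.8]
finger_gap: 0.0858
gripper_force: 0.0
t: 0.93
position: [0.3078, 0.3058, 0.3301]
tcp_rot: [-0.0, -0.001, 1.0, -0.0]
ft_force: [0.6, 0.9, 0.5]
finger_gap: 0.0853
gripper_force: 0.0
t: 1.35
position: [0.4082, 0.1324, 0.3302]
tcp_rot: [-0.0, -0.001, 1.0, 0.0]
ft_force: [0.8, 0.8, -1.0]
finger_gap: 0.0855
gripper_force: 0.0
t: 1.77
position: [0.4686, 0.0285, 0.3293]
tcp_rot: [-0.001, 0.001, 1.0, 0.0]
ft_force: [-0.5, 0.3, -0.8]
finger_gap: 0.0858
gripper_force: 0.0
shift mm [-1.4  1.5 -0.7] turn z -0.14 tilt [ 0.002  0.    -1.   ] p [0.4686 0.0285 0.3293] yaw 89.86 F [-0.5  0.3 -0.8] gap 0.0858 gf 0.0 t 1.8
[0.394 0.029 0.471] [[0.0, -0.96, -0.29], [1.0, 0.0, 0.0], [0.0, -0.29, 0.96]]
```

View pics/w1.png

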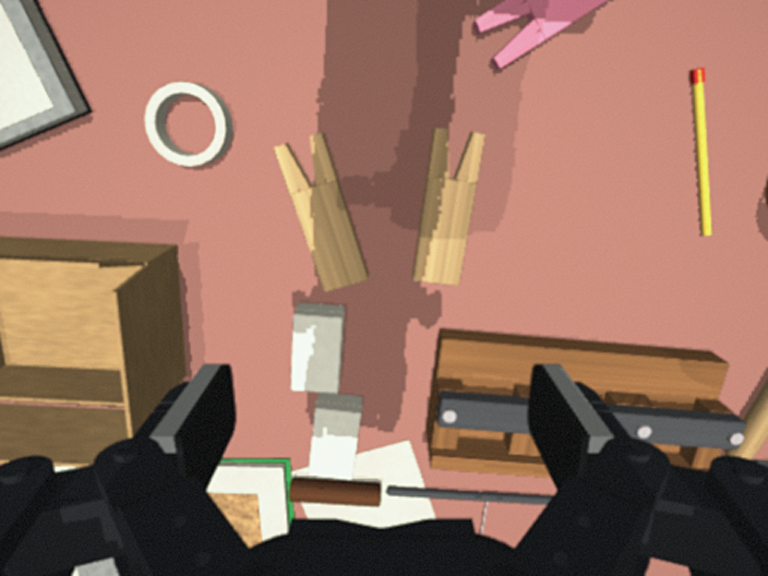

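```bash
cat > seg.py <<'E'
from h import *
def comp(W,zlo,zhi,amin=150,box=None,k=3):
    z=W[...,2]; m=((z>zlo)&(z<zhi)&~np.isnan(z))
    if box: m&=(W[...,0]>box[0])&(W[...,0]<box[1])&(W[...,1]>box[2])&(W[...,1]<box[3])
    m=cv2.morphologyEx(m.astype(np.uint8),cv2.MORPH_OPEN,np.ones((k,k),np.uint8))
    n,l,s,c=cv2.connectedComponentsWithStats(m)
    for i in range(1,n):
        if s[i,4]>amin:
            q=l==i; print(s[i].tolist(),*rect(W[q][:,:2]),"z",np.round(np.nanmedian(z[q]),4))
E
python3 - <<'E'
from seg import *
W=np.load("w1.npz")["W"]
for n,a in (("pins",(0.012,0.024,300,(.35,.6,-.15,.2))),("boxes",(0.028,0.040,200,(.5,.8,-.12,.02))),("bar",(0.066,0.08,100,(.5,.8,.05,.4))),("rackfloor",(0.026,0.034,200,(.5,.8,.05,.4))),("racktop",(0.04,0.064,100,(.5,.8,.05,.4))),("stop",(0.06,0.069,100,(.5,.8,.05,.4)))):
    print(n); comp(W,*a)
W=np.load("top0.npz")["W"]
print("carton");comp(W,0.0,0.02,100,(.45,.75,-.4,-.15),2);comp(W,0.05,0.2,100,(.45,.75,-.45,-.1),1)
print("bar top");comp(W,0.066,0.08,50,(.5,.8,.05,.4),2);comp(W,0.02,0.064,50,(.5,.8,.05,.4),2)
E
```

```text
pins
[276, 86, 47, 104, 2933] [468.8  89.3] 139.2 44.4 -7.2 z 0.0168
[183, 89, 63, 105, 2930] [473.8 -24.1] 139.5 44.8 16.8 z 0.0167
boxes
[194, 208, 35, 54, 1652] [604.  -33.4] 80.8 46.4 -5.3 z 0.0326
[206, 271, 35, 49, 1399] [704.9 -19.5] 82.9 46.1 -7.7 z 0.0325
bar
[292, 264, 60, 25, 1187] [648.  122.3] 82.3 31.1 84.9 z 0.0706
[409, 274, 88, 26, 1563] [664.8 301.5] 125.6 30.9 84.5 z 0.0706
rackfloor
[292, 225, 194, 49, 5132] [630.1 225.6] 284.6 56.0 84.3 z 0.0286
[305, 286, 32, 9, 212] [695.3 129.3] 47.1 10.4 83.3 z 0.0289
racktop
[286, 255, 75, 54, 1448] [667.4 128.7] 107.6 78.7 -88.7 z 0.0529
[405, 265, 86, 14, 501] [653.5 301.5] 128.5 8.3 84.7 z 0.0552
[447, 297, 33, 17, 315] [707.8 339.2] 41.4 25.6 86.0 z 0.0519
stop
[287, 302, 79, 17, 806] [707.1 132.5] 114.0 16.5 84.3 z 0.0645
carton
[305, 157, 56, 41, 1609] [ 566.6 -271.9] 173.7 136.0 85.6 z 0.0041
[301, 146, 71, 58, 1458] [ 562.6 -269.9] 212.3 167.4 86.9 z 0.1026
bar top
[135, 140, 90, 18, 776] [657.6 229.6] 301.5 29.2 84.6 z 0.0718
[137, 129, 91, 21, 967] [689.7 216.6] 286.6 49.5 86.4 z 0.0461
[137, 151, 89, 21, 1198] [622.4 227. ] 292.9 49.4 86.5 z 0.0295
```

```bash
python3 -m handwheel '[0.003,0.0156,0.03,0,0,0,-1, 0.003,0.0156,0.03,0,0,0,-1, 0.003,0.0156,0.03,0,0,0,-1, 0.003,0.0156,0.03,0,0,0,-1, 0,0,0.04,0,0,7.1,-1]'
python3 -m handwheel '[0,0,0.04,0,0,0,-1, 0,0,0.04,0,0,0,-1, 0,0,0.04,0,0,0,-1, 0,0,0.03,0,0,0,-1, 0,0,0.016,0,0,0,-1]'
python3 - <<'E'
from h import *
to(.457,.0908,.003,82.8)
s=cam("wrist"); save(s,"w2.png")
E
```

```text
t: 2.23
position: [0.4553, 0.0964, 0.1708]
tcp_rot: [0.002, 0.059, 0.998, 0.001]
ft_force: [0.8, 0.9, -0.4]
finger_gap: 0.0854
gripper_force: 0.0
t: 2.65
position: [0.452, 0.0944, 0.0011]
tcp_rot: [-0.003, 0.059, 0.998, -0.0]
ft_force: [-0.0, -0.8, -0.1]
finger_gap: 0.0857
gripper_force: 0.0
shift mm [-5.4 -3.  -1.9] turn z 0.39 tilt [ 0.005 -0.    -1.   ] p [0.452  0.0944 0.0011] yaw 83.19 F [-0.  -0.8 -0.1] gap 0.0857 gf 0.0 t 2.6
```

View pics/w2.png

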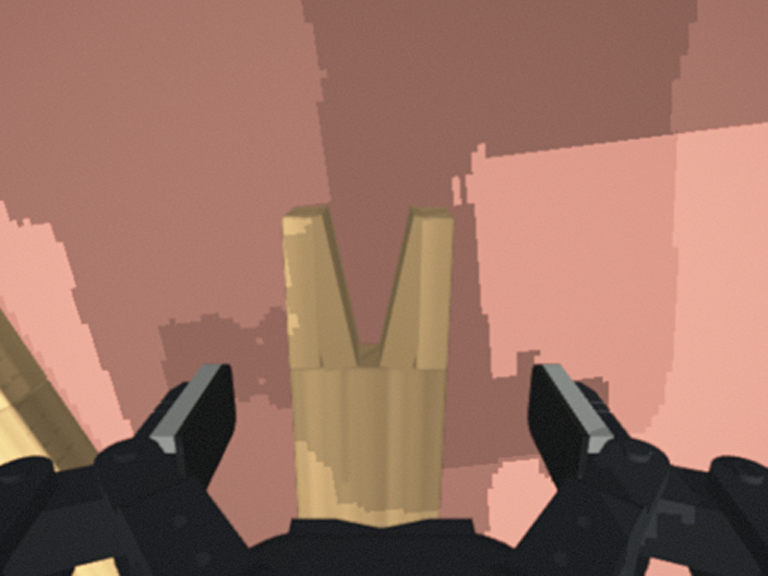

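```bash
python3 -m handwheel '[-0.006,-0.003,-0.0015,0,0,0,-1, 0,0,0,0,0,0,1, 0,0,0,0,0,0,1, 0,0,0,0,0,0,1, 0,0,0,0,0,0,1]' 45
python3 -m handwheel '[0,0,0,0,0,0,1, 0,0,0,0,0,0,1, 0,0,0,0,0,0,1, 0,0,-0.02,0,0,0,1, 0,0,-0.03,0,0,0,1]' 45
python3 -m handwheel '[0,0,-0.03,0,0,0,1, 0,0,-0.01,0,0,0,1, 0,0,0,0,0,0,1, 0,0,0,0,0,0,1, 0,0,0,0,0,0,1]' 45
python3 - <<'E'
from h import *
to(.457,.0908,.093,82.8)
s=cam("wrist"); save(s,"w3.png")
E
```

```text
t: 3.12
position: [0.4631, 0.0893, 0.0077]
tcp_rot: [0.002, 0.061, 0.998, 0.0]
ft_force: [-0.1, -0.6, 6.1]
finger_gap: 0.0427
gripper_force: 44.5
t: 3.53
position: [0.4593, 0.0889, 0.0549]
tcp_rot: [-0.002, 0.061, 0.998, -0.0]
ft_force: [0.9, 0.5, -1.3]
finger_gap: 0.0429
gripper_force: 46.6
t: 3.95
position: [0.4606, 0.089, 0.0946]
tcp_rot: [-0.001, 0.061, 0.998, -0.0]
ft_force: [-0.3, -0.6, -1.1]
finger_gap: 0.0425
gripper_force: 46.7
shift mm [3.8 1.3 1.6] turn z 0.22 tilt [ 0.002 -0.    -1.   ] p [0.4606 0.089  0.0946] yaw 83.02 F [-0.3 -0.6 -1.1] gap 0.0425 gf 46.7 t 4.0
```

View pics/w3.png

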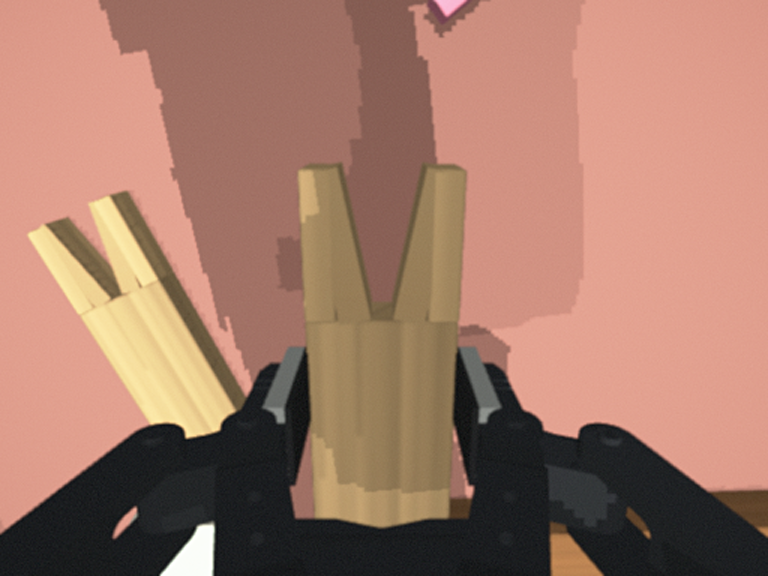

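```bash
python3 -m handwheel '[-0.0084,0.0149,-0.037,0,0,0,1, -0.0084,0.0149,-0.037,0,0,0,1, -0.0084,0.0149,-0.037,0,0,0,1, -0.0084,0.0149,-0.037,0,0,-1.6,1, 0,0,0,0,0,0,1]' 45
python3 -m handwheel '[0,0,0,0,0,0,1, 0,0,0,0,0,0,1, 0,0,0,0,0,0,1, 0,0,0,0,0,0,1, 0,0,0,0,0,0,1]' 45
python3 - <<'E'
from seg import *
to(.5011,.144,.25,84.64)
s=cam("wrist"); save(s,"w4.png"); W=cloud(s); np.savez("w4.npz",W=W,f=s["frame"])
p,M,_=now()
for n,a in (("pin",(p[2]-.03,p[2]+.06,300,(p[0]-.12,p[0]+.03,p[1]-.04,p[1]+.04))),("bar",(0.066,0.08,100,(.5,.8,.05,.4))),("rackfloor",(0.026,0.034,200,(.5,.8,.05,.4))),("racktop",(0.04,0.064,100,(.5,.8,.05,.4))),("stop",(0.06,0.069,100,(.5,.8,.05,.4)))):
    print(n); comp(W,*a)
E
```

```text
t: 4.42
position: [0.507, 0.1463, 0.2497]
tcp_rot: [0.005, 0.046, 0.999, 0.001]
ft_force: [1.7, -0.4, -0.3]
finger_gap: 0.0426
gripper_force: 46.7
t: 4.83
position: [0.5011, 0.1436, 0.2422]
tcp_rot: [-0.002, 0.047, 0.999, -0.0]
ft_force: [-0.4, 0.2, -0.4]
finger_gap: 0.0424
gripper_force: 46.7
shift mm [ 0.1  0.4 -7.8] turn z -0.06 tilt [ 0.003 -0.001 -1.   ] p [0.5011 0.1436 0.2422] yaw 84.58 F [-0.4  0.2 -0.4] gap 0.0424 gf 46.7 t 4.8
pin
[120, 108, 263, 242, 26980] [483.5 143.7] 95.7 80.0 -0.1 z 0.2517
bar
[362, 284, 24, 8, 131] [648.9 259.5] 26.2 6.6 80.8 z 0.0702
[417, 284, 55, 24, 941] [667.6 334.8] 60.2 28.7 83.7 z 0.0706
rackfloor
[320, 234, 136, 44, 4372] [637.1 287.5] 159.2 57.1 84.4 z 0.0287
racktop
[357, 271, 109, 12, 909] [654.7 306.9] 118.8 9.0 84.2 z 0.0551
[300, 309, 15, 23, 257] [694.9 188. ] 24.1 17.8 -5.3 z 0.0532
stop
[362, 281, 27, 5, 115] [647.4 262.9] 29.9 2.2 83.8 z 0.0645
[410, 281, 58, 5, 235] [654.1 332.9] 65.2 2.5 84.4 z 0.0645
[299, 330, 15, 13, 183] [712. 184.] 16.9 16.1 82.1 z 0.0646
```

View pics/w4.png

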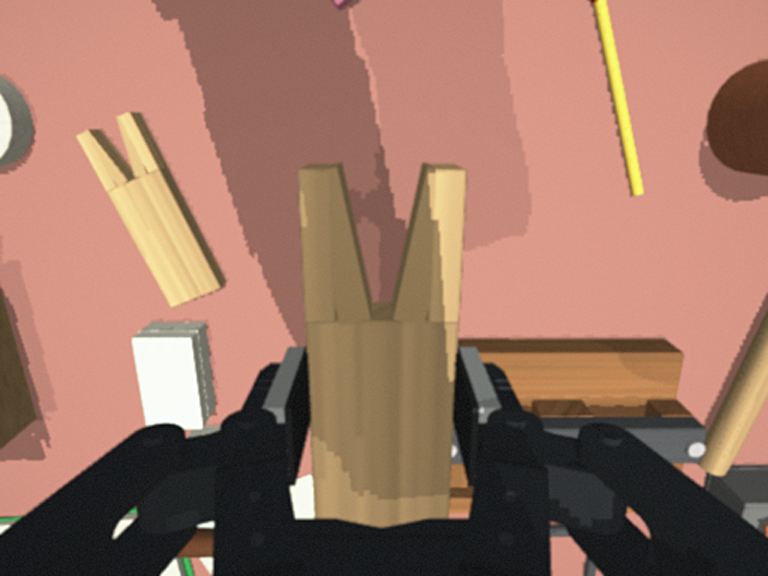

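Run:
```python
from h import *
W=np.load("w4.npz")["W"]
P=W[225:300,215:298].reshape(-1,3); c=P.mean(0); n=np.linalg.svd(P-c,full_matrices=False)[2][2]; print("top plane",np.round(c,4),np.round(n,3))
z=W[...,2]; m=np.zeros(z.shape,np.uint8); m[105:325,195:315]=((z>.225)&(z<.275))[105:325,195:315]; m[232:,:206]=0; m[232:,302:]=0
print(rect(W[m>0][:,:2])); X=W[m>0]; print(np.round(X[X[:,0]<X[:,0].min()+.004].mean(0),4))
# side edge line fits
for sgn in (0,1):
    E=[]
    for v in range(125,225,3):
        u=np.where(m[v])[0]; 
        if len(u): E.append(W[v,u[-1] if sgn else u[0]])
    E=np.array(E); a=np.polyfit(E[:,0],E[:,1],1); print("edge yaw",np.degrees(np.arctan(a[0])), "y at x=.45",np.polyval(a,.45))
```

```text
Traceback (most recent call last):
numpy.linalg.LinAlgError: SVD did not converge
```

```bash
cat > held.py <<'E'
from h import *
def held(W,p):
    z=W[...,2]; P=W[225:300,215:298].reshape(-1,3); P=P[~np.isnan(P[:,0])]; c=np.median(P,0); n=np.linalg.svd(P-P.mean(0),full_matrices=False)[2][2]; print("top plane rel tcp",np.round(c-p,4),"normal",np.round(n,3))
    m=np.zeros(z.shape,np.uint8); h=c[2]; m[105:325,195:315]=((z>h-.02)&(z<h+.02))[105:325,195:315]; m[232:]=0
    X=W[m>0]; print("tips rel tcp",np.round(X[X[:,0]<np.percentile(X[:,0],1)].mean(0)-p,4))
    for sgn in (0,1):
        E=np.array([W[v,u[-1] if sgn else u[0]] for v in range(125,225,3) for u in [np.where(m[v])[0]] if len(u)])
        a=np.polyfit(E[:,0],E[:,1],1); print("edge yaw",round(np.degrees(np.arctan(a[0])),2))
E
python3 - <<'E'
from held import *
held(np.load("w4.npz")["W"],now()[0])
E
```

```text
top plane rel tcp [0.0011 0.001  0.0087] normal [-0.009  0.    -1.   ]
tips rel tcp [-0.0655 -0.0097  0.0038]
edge yaw -5.39
edge yaw -5.58
```

```bash
python3 -m handwheel '[0,0.0005,0.04,0,0,0,1, 0,0,0.04,0,0,0,1, 0,0,0.04,0,0,0,1, 0,0,0.04,0,0,0,1, 0,0,0.03,0,0,0,1]' 45
python3 -m handwheel '[0,0,0.01,0,0,0,1, 0,0,0,0,0,0,1, 0,0,0,0,0,0,1, 0,0,0,0,0,0,1, 0,0,0,0,0,0,1]' 45
python3 - <<'E'
from held import *
to(.5011,.1441,.041,84.64)
s=cam("wrist");held(cloud(s),now()[0])
E
```

```text
t: 5.3
position: [0.5002, 0.1442, 0.0506]
tcp_rot: [-0.001, 0.047, 0.999, -0.0]
ft_force: [0.3, 0.0, -1.0]
finger_gap: 0.0427
gripper_force: 46.7
t: 5.72
position: [0.5044, 0.1449, 0.0462]
tcp_rot: [0.002, 0.047, 0.999, 0.0]
ft_force: [-0.3, -0.2, -0.2]
finger_gap: 0.0425
gripper_force: 46.7
shift mm [ 3.2 -1.1  5.1] turn z -0.02 tilt [-0.004  0.001 -1.   ] p [0.5044 0.1449 0.0462] yaw 84.62 F [-0.3 -0.2 -0.2] gap 0.0425 gf 46.7 t 5.7
top plane rel tcp [0.0016 0.001  0.0093] normal [-0.002  0.    -1.   ]
tips rel tcp [-0.0651 -0.0097  0.0039]
edge yaw -5.36
edge yaw -5.69
```

```bash
python3 -m handwheel '[0,0,0.004,0,0,0,1, -0.015,0,0,0,0,0,1, -0.015,0,0,0,0,0,1, -0.015,0,0,0,0,0,1, -0.008,0,0,0,0,0,1]' 45
python3 -m handwheel '[0,0,0,0,0,0,1, 0,0,0,0,0,0,1, 0,0,0,0,0,0,1, 0,0,0,0,0,0,1, 0,0,0,0,0,0,1]' 45
python3 - <<'E'
from h import *
to(.5589,.1387,.041,84.64)
s=cam("side"); save(s,"s1.png",(170,90,330,230),4)
E
```

```text
t: 6.18
position: [0.5574, 0.1396, 0.0406]
tcp_rot: [0.001, 0.047, 0.999, 0.0]
ft_force: [-0.2, 0.1, -0.5]
finger_gap: 0.0426
gripper_force: 51.0
t: 6.6
position: [0.5542, 0.1398, 0.0398]
tcp_rot: [-0.0, 0.047, 0.999, 0.0]
ft_force: [0.3, 0.5, -0.8]
finger_gap: 0.0428
gripper_force: 51.0
shift mm [-4.8 -0.6 -1.2] turn z -0.0 tilt [ 0.001 -0.    -1.   ] p [0.5542 0.1398 0.0398] yaw 84.64 F [ 0.3  0.5 -0.8] gap 0.0428 gf 51.0 t 6.6
```

View pics/s1.png

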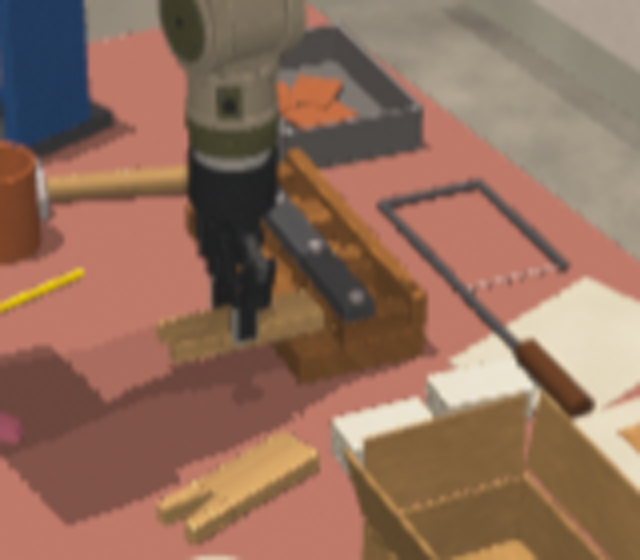

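```bash
python3 -m handwheel '[-0.01,-0.0005,-0.001,0,0,0,1, -0.01,0,0,0,0,0,1, -0.01,0,0,0,0,0,1, 0,0,0,0,0,0,1, 0,0,0,0,0,0,1]' 45
python3 -m handwheel '[-0.01,0,0,0,0,0,1, -0.01,0,0,0,0,0,1, 0,0,0,0,0,0,1, 0,0,0,0,0,0,1, 0,0,0,0,0,0,1]' 45
python3 - <<'E'
from h import *
to(.6036,.1344,.041,84.64)
E
```

```text
t: 7.07
position: [0.5847, 0.1363, 0.0407]
tcp_rot: [-0.0, 0.047, 0.999, 0.0]
ft_force: [-0.7, 0.3, -0.3]
finger_gap: 0.0426
gripper_force: 51.0
t: 7.48
position: [0.6035, 0.1345, 0.0406]
tcp_rot: [-0.001, 0.047, 0.999, -0.0]
ft_force: [0.4, 0.4, -0.5]
finger_gap: 0.0425
gripper_force: 51.0
shift mm [-0.1 -0.1 -0.4] turn z -0.01 tilt [ 0.001 -0.    -1.   ] p [0.6035 0.1345 0.0406] yaw 84.63 F [ 0.4  0.4 -0.5] gap 0.0425 gf 51.0 t 7.5
```

```bash
python3 -m handwheel '[0,0,0.001,0,0,0,1, 0,0,0,0,0,0,-0.4, 0,0,0,0,0,0,-0.4, 0,0,0,0,0,0,-0.4, 0.006,0,0,0,0,0,-0.4]' 45
python3 -m handwheel '[0.006,0,0,0,0,0,-0.4, 0,0,0,0,0,0,-0.4, 0,0,0,0,0,0,1, 0,0,0,0,0,0,1, 0,0,0,0,0,0,1]' 45
python3 -m handwheel '[0,0,0,0,0,0,1, -0.005,0,0,0,0,0,1, -0.005,0,0,0,0,0,1, 0,0,0,0,0,0,1, 0,0,0,0,0,0,1]' 45
python3 - <<'E'
from h import *
to(.6036,.1344,.04,84.64)
E
```

```text
t: 7.9
position: [0.5998, 0.135, 0.0401]
tcp_rot: [0.001, 0.047, 0.999, 0.0]
ft_force: [0.2, 0.1, -0.5]
finger_gap: 0.0599
gripper_force: 0.0
t: 8.32
position: [0.5928, 0.1356, 0.0403]
tcp_rot: [0.0, 0.047, 0.999, 0.0]
ft_force: [-2.3, 0.1, 4.7]
finger_gap: 0.0425
gripper_force: 46.1
t: 8.73
position: [0.6029, 0.1347, 0.0403]
tcp_rot: [0.0, 0.047, 0.999, 0.0]
ft_force: [-2.2, 0.5, 5.4]
finger_gap: 0.0427
gripper_force: 46.2
shift mm [-0.7 -0.3  0.3] turn z -0.02 tilt [-0.  0. -1.] p [0.6029 0.1347 0.0403] yaw 84.62 F [-2.2  0.5  5.4] gap 0.0427 gf 46.2 t 8.7
```

```bash
python3 -m handwheel '[0,0,-0.0008,0,0,0,1, -0.003,0,0,0,0,0,1, -0.003,0,0,0,0,0,1, 0,0,0,0,0,0,1, 0,0,0,0,0,0,1]' 45
python3 -m handwheel '[-0.002,0,0,0,0,0,1, 0,0,0,0,0,0,1, -0.002,0,0,0,0,0,1, 0,0,0,0,0,0,1, 0,0,0,0,0,0,1]' 45
python3 -m handwheel '[-0.002,0,0,0,0,0,1, 0,0,0,0,0,0,1, 0,0,0,0,0,0,1, 0,0,0,0,0,0,1, 0,0,0,0,0,0,1]' 45
python3 - <<'E'
from h import *
to(.6136,.1344,.04,84.64)
E
```

```text
t: 9.15
position: [0.6093, 0.134, 0.0404]
tcp_rot: [0.0, 0.047, 0.999, 0.0]
ft_force: [0.6, 0.7, -0.2]
finger_gap: 0.0425
gripper_force: 45.7
t: 9.57
position: [0.6123, 0.1338, 0.0403]
tcp_rot: [-0.0, 0.047, 0.999, 0.0]
ft_force: [-2.3, 0.4, -0.5]
finger_gap: 0.0423
gripper_force: 45.7
t: 9.98
position: [0.6123, 0.1337, 0.0403]
tcp_rot: [-0.002, 0.047, 0.999, 0.0]
ft_force: [-6.8, 0.9, 3.3]
finger_gap: 0.0423
gripper_force: 46.0
shift mm [-1.2  0.8  0.3] turn z -0.0 tilt [ 0.004 -0.    -1.   ] p [0.6123 0.1337 0.0403] yaw 84.64 F [-6.8  0.9  3.3] gap 0.0423 gf 46.0 t 10.0
```

```bash
python3 -m handwheel '[-0.0015,0,0,0,0,0,1, 0,0,0,0,0,0,1, 0,0,0,0,0,0,-0.3, 0,0,0,0,0,0,-0.3, 0,0,-0.02,0,0,0,-0.4]' 45
python3 -m handwheel '[0,0,-0.04,0,0,0,-0.4, 0,0,-0.04,0,0,0,-1, 0.0215,-0.0246,-0.025,0,0,0,-1, 0.0215,-0.0246,-0.025,0,0,0,-1, 0.0215,-0.0246,-0.025,0,0,0,-1]'
python3 -m handwheel '[0.0215,-0.0246,-0.025,0,0,0,-1, 0.0215,-0.0246,-0.025,0,0,0,-1, 0.0215,-0.0246,-0.025,0,0,0,-1, 0,0,0,0,0,0,-1, 0,0,0,0,0,0,-1]'
python3 - <<'E'
from seg import *
to(.47,-.024,.3)
s=cam("wrist"); save(s,"w5.png"); W=cloud(s); np.savez("w5.npz",W=W,f=s["frame"])
for n,a in (("pins",(0.012,0.024,300,(.35,.6,-.15,.2))),("boxes",(0.028,0.040,200,(.5,.8,-.12,.02))),("bar",(0.066,0.08,100,(.5,.8,.05,.4))),("rackfloor",(0.026,0.034,200,(.5,.8,.05,.4))),("pin top",(0.043,0.051,100,(.5,.8,.05,.2)))):
    print(n); comp(W,*a)
E
```

```text
t: 10.4
position: [0.6144, 0.1331, 0.0573]
tcp_rot: [-0.002, 0.047, 0.999, -0.0]
ft_force: [-0.6, 0.4, -0.3]
finger_gap: 0.0596
gripper_force: 0.0
t: 10.82
position: [0.5455, 0.0654, 0.2174]
tcp_rot: [0.002, 0.046, 0.999, -0.0]
ft_force: [0.3, -1.0, -0.3]
finger_gap: 0.0855
gripper_force: 0.0
t: 11.23
position: [0.4749, -0.0028, 0.2932]
tcp_rot: [0.003, 0.048, 0.999, -0.0]
ft_force: [0.2, 0.8, -2.4]
finger_gap: 0.0854
gripper_force: 0.0
shift mm [  2.8 -21.6  -6.9] turn z -5.53 tilt [-0.007 -0.    -1.   ] p [ 0.4749 -0.0028  0.2932] yaw 84.47 F [ 0.2  0.8 -2.4] gap 0.0854 gf 0.0 t 11.2
pins
[140, 58, 25, 47, 354] [ 388.2 -112.6] 55.4 16.1 14.1 z 0.0223
[199, 84, 74, 113, 3433] [473.7 -24.2] 139.1 44.5 16.7 z 0.0167
boxes
[222, 214, 36, 56, 1889] [603.7 -34.1] 80.7 45.6 -5.4 z 0.0326
[242, 280, 34, 50, 1579] [704.6 -19.3] 81.9 46.0 -7.6 z 0.0326
bar
[333, 266, 19, 23, 407] [644.6  91.7] 31.2 22.7 -3.3 z 0.0706
[404, 266, 108, 23, 2229] [659.3 236.8] 140.9 31.8 84.7 z 0.0706
rackfloor
[386, 223, 126, 38, 4101] [632.4 248.7] 176.8 55.6 84.2 z 0.0287
[327, 224, 25, 30, 657] [612.5  97.6] 44.6 28.5 -4.9 z 0.0286
pin top
[353, 203, 39, 51, 1149] [592.8 135.3] 69.2 44.7 -5.5 z 0.0465
[347, 289, 11, 14, 119] [689.3 110.8] 19.8 14.2 -7.7 z 0.0466
```

View pics/w5.png

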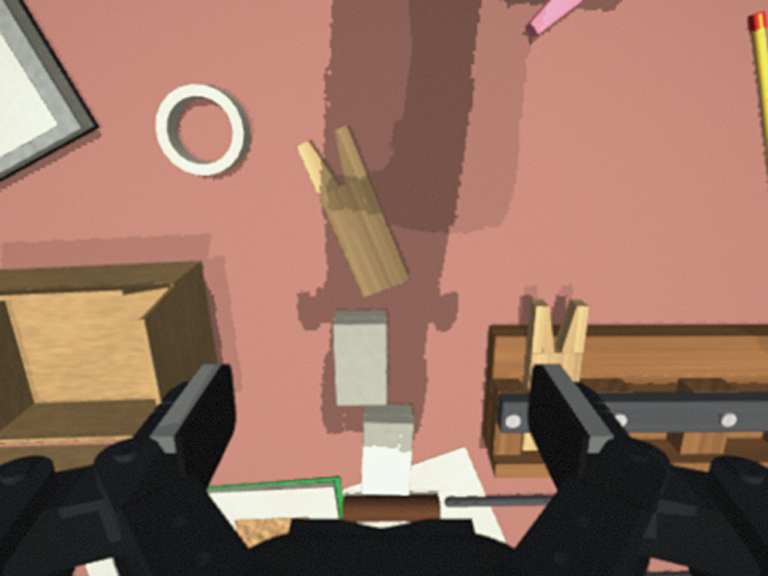

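```bash
python3 -m handwheel '[0.0038,-0.0064,0.03,0,0,0,-1, 0.0038,-0.0064,0.03,0,0,-5.55,-1, 0.0038,-0.0064,0.03,0,0,-5.55,-1, 0.0038,-0.0064,0.03,0,0,-5.55,-1, 0,0,0.03,0,0,-5.55,-1]'
python3 -m handwheel '[0,0,0.04,0,0,0,-1, 0,0,0,0,0,0,-1, 0,0,0,0,0,0,-1, 0,0,0,0,0,0,-1, 0,0,0,0,0,0,-1]'
python3 - <<'E'
from h import *
to(.4574,-.030,.009,106.7)
E
```

```text
t: 11.7
position: [0.4578, -0.0265, 0.1378]
tcp_rot: [-0.001, -0.149, 0.989, 0.0]
ft_force: [0.1, -0.6, -0.3]
finger_gap: 0.0853
gripper_force: 0.0
t: 12.12
position: [0.4603, -0.0267, 0.1024]
tcp_rot: [0.002, -0.147, 0.989, -0.001]
ft_force: [1.2, -0.7, -0.6]
finger_gap: 0.0856
gripper_force: 0.0
shift mm [ 4.  -2.1 93.4] turn z 0.15 tilt [-0.003 -0.002 -1.   ] p [ 0.4603 -0.0267  0.1024] yaw 106.85 F [ 1.2 -0.7 -0.6] gap 0.0856 gf 0.0 t 12.1
```

```bash
python3 -m handwheel '[0.002,-0.002,0.03,0,0,0,-1, 0,0,0.03,0,0,0,-1, 0,0,0.02,0,0,0,-1, 0,0,0.012,0,0,0,-1, 0,0,0,0,0,0,-1]'
python3 -m handwheel '[0,0,0,0,0,0,-1, 0,0,0,0,0,0,1, 0,0,0,0,0,0,1, 0,0,0,0,0,0,1, 0,0,0,0,0,0,1]' 45
python3 -m handwheel '[0,0,-0.02,0,0,0,1, 0,0,-0.03,0,0,0,1, 0,0,-0.03,0,0,0,1, 0,0,-0.03,0,0,0,1, 0,0,-0.03,0,0,0,1]' 45
python3 -m handwheel '[0,0,0,0,0,0,1, 0,0,0,0,0,0,1, 0,0,0,0,0,0,1, 0,0,0,0,0,0,1, 0,0,0,0,0,0,1]' 45
python3 - <<'E'
from held import *
to(.4574,-.030,.009,106.7)
s=cam("wrist");held(cloud(s),now()[0])
E
```

```text
t: 12.53
position: [0.457, -0.0291, 0.0081]
tcp_rot: [-0.0, -0.146, 0.989, 0.0]
ft_force: [-0.5, -0.2, 0.4]
finger_gap: 0.0856
gripper_force: 0.0
t: 12.95
position: [0.458, -0.0294, 0.01]
tcp_rot: [0.001, -0.146, 0.989, -0.0]
ft_force: [-0.0, -0.4, 8.2]
finger_gap: 0.0424
gripper_force: 44.2
t: 13.37
position: [0.4565, -0.0291, 0.1503]
tcp_rot: [0.0, -0.146, 0.989, 0.0]
ft_force: [0.6, -0.7, -1.0]
finger_gap: 0.0424
gripper_force: 46.6
t: 13.78
position: [0.4557, -0.0289, 0.1471]
tcp_rot: [-0.001, -0.146, 0.989, 0.001]
ft_force: [0.3, 0.5, -0.8]
finger_gap: 0.0424
gripper_force: 46.6
shift mm [ -1.6  -1.8 138.1] turn z 0.12 tilt [ 0.003  0.002 -1.   ] p [ 0.4557 -0.0289  0.1471] yaw 106.82 F [ 0.3  0.5 -0.8] gap 0.0424 gf 46.6 t 13.8
top plane rel tcp [0.0022 0.0022 0.0066] normal [ 0.004  0.005 -1.   ]
tips rel tcp [-0.057   0.0045  0.0011]
edge yaw 14.26
edge yaw 18.53
```

```bash
python3 -m handwheel '[0,0,-0.01,0,0,5.54,1, 0,0,-0.01,0,0,5.54,1, 0,0,-0.01,0,0,5.54,1, 0,0,0,0,0,5.54,1, -0.0027,0.0383,0,0,0,0,1]' 45
python3 -m handwheel '[-0.0027,0.0383,0,0,0,0,1, -0.0027,0.0383,0,0,0,0,1, -0.0027,0.0383,0,0,0,0,1, -0.0027,0.0383,0,0,0,0,1, -0.0027,0.0383,0,0,0,0,1]' 45
python3 -m handwheel '[-0.0027,0.0383,0,0,0,0,1, 0,0,0,0,0,0,1, 0,0,0,0,0,0,1, 0,0,0,0,0,0,1, 0,0,0,0,0,0,1]' 45
python3 - <<'E'
from held import *
to(.4997,.2366,.0425,84.64)
s=cam("wrist");W=cloud(s);held(W,now()[0])
from seg import comp
comp(W,0.026,0.034,200,(.5,.8,.05,.4))
E
```

```text
t: 14.25
position: [0.4636, 0.0045, 0.1784]
tcp_rot: [0.0, 0.053, 0.999, -0.001]
ft_force: [1.6, 0.7, -1.3]
finger_gap: 0.0423
gripper_force: 46.6
t: 14.67
position: [0.494, 0.1999, 0.1776]
tcp_rot: [-0.001, 0.047, 0.999, -0.0]
ft_force: [-0.1, -1.0, -0.6]
finger_gap: 0.0426
gripper_force: 46.6
t: 15.08
position: [0.5002, 0.2349, 0.1779]
tcp_rot: [-0.001, 0.047, 0.999, -0.0]
ft_force: [0.2, -0.2, -0.2]
finger_gap: 0.0423
gripper_force: 46.7
shift mm [  0.4   1.8 135.4] turn z -0.05 tilt [ 0.001 -0.001 -1.   ] p [0.5002 0.2349 0.1779] yaw 84.59 F [ 0.2 -0.2 -0.2] gap 0.0423 gf 46.7 t 15.1
top plane rel tcp [0.0026 0.0011 0.0064] normal [ 0.007 -0.    -1.   ]
tips rel tcp [-0.0555 -0.0124 -0.0008]
edge yaw -7.71
edge yaw -3.33
[114, 270, 22, 22, 338] [602.   95.8] 22.9 20.2 -2.8 z 0.0287
[350, 271, 51, 21, 675] [625.6 343.9] 50.9 23.3 85.0 z 0.0285
```

```bash
python3 -m handwheel '[0,0.0015,0.035,0,0,0,1, 0,0,0.035,0,0,0,1, 0,0,0.035,0,0,0,1, 0,0,0.03,0,0,0,1, 0,0,0,0,0,0,1]' 45
python3 -m handwheel '[-0.015,0,0,0,0,0,1, -0.015,0,0,0,0,0,1, -0.012,0,0,0,0,0,1, 0,0,0,0,0,0,1, 0,0,0,0,0,0,1]' 45
python3 - <<'E'
from held import *
to(.5415,.2327,.0425,84.64)
E
```

```text
t: 15.55
position: [0.4962, 0.2346, 0.038]
tcp_rot: [-0.005, 0.048, 0.999, -0.002]
ft_force: [-1.8, -0.1, -1.8]
finger_gap: 0.0424
gripper_force: 46.7
t: 15.97
position: [0.5438, 0.2329, 0.0452]
tcp_rot: [0.001, 0.047, 0.999, 0.0]
ft_force: [0.2, 0.6, -0.5]
finger_gap: 0.0424
gripper_force: 46.7
shift mm [ 2.2 -0.4  2.7] turn z -0.08 tilt [-0.002  0.001 -1.   ] p [0.5438 0.2329 0.0452] yaw 84.56 F [ 0.2  0.6 -0.5] gap 0.0424 gf 46.7 t 16.0
```

```bash
python3 -m handwheel '[0,0,0.0015,0,0,0,1, -0.01,0,0,0,0,0,1, -0.01,0,0,0,0,0,1, -0.01,0,0,0,0,0,1, 0,0,0,0,0,0,1]' 45
python3 -m handwheel '[-0.01,0,0,0,0,0,1, -0.01,0,0,0,0,0,1, -0.01,0,0,0,0,0,1, 0,0,0,0,0,0,1, 0,0,0,0,0,0,1]' 45
python3 - <<'E'
from held import *
to(.6222,.2251,.0415,84.64)
E
```

```text
t: 16.38
position: [0.5753, 0.2307, 0.0426]
tcp_rot: [0.001, 0.047, 0.999, 0.0]
ft_force: [0.7, 0.3, -1.8]
finger_gap: 0.0421
gripper_force: 46.7
t: 16.8
position: [0.6024, 0.2279, 0.0419]
tcp_rot: [-0.0, 0.047, 0.999, 0.0]
ft_force: [-0.3, -0.0, -1.8]
finger_gap: 0.0424
gripper_force: 46.7
shift mm [-20.   -1.    0.3] turn z 0.0 tilt [ 0.001  0.    -1.   ] p [0.6024 0.2279 0.0419] yaw 84.64 F [-0.3 -0.  -1.8] gap 0.0424 gf 46.7 t 16.8
```

```bash
python3 -m handwheel '[-0.005,-0.001,0.0005,0,0,0,1, -0.005,0,0,0,0,0,1, -0.004,0,0,0,0,0,1, 0,0,0,0,0,0,1, 0,0,0,0,0,0,1]' 45
python3 -m handwheel '[-0.002,0,0,0,0,0,1, 0,0,0,0,0,0,1, -0.002,0,0,0,0,0,1, 0,0,0,0,0,0,1, 0,0,0,0,0,0,1]' 45
python3 -m handwheel '[-0.002,0,0,0,0,0,1, 0,0,0,0,0,0,1, -0.001,0,0,0,0,0,1, 0,0,0,0,0,0,1, 0,0,0,0,0,0,1]' 45
python3 - <<'E'
from held import *
to(.6222,.2251,.0415,84.64)
E
```

```text
t: 17.22
position: [0.6164, 0.2257, 0.0416]
tcp_rot: [0.0, 0.047, 0.999, 0.0]
ft_force: [0.2, -0.6, -1.7]
finger_gap: 0.0424
gripper_force: 46.7
t: 17.63
position: [0.6203, 0.2254, 0.0416]
tcp_rot: [0.0, 0.047, 0.999, 0.0]
ft_force: [-0.4, -0.8, -1.1]
finger_gap: 0.0427
gripper_force: 46.7
t: 18.05
position: [0.6218, 0.2251, 0.0411]
tcp_rot: [-0.001, 0.046, 0.999, -0.0]
ft_force: [-4.6, 1.2, -0.7]
finger_gap: 0.0423
gripper_force: 46.8
shift mm [-0.4  0.1 -0.4] turn z 0.04 tilt [ 0.003 -0.    -1.   ] p [0.6218 0.2251 0.0411] yaw 84.68 F [-4.6  1.2 -0.7] gap 0.0423 gf 46.8 t 18.1
```

```bash
python3 -m handwheel '[-0.0015,0,0,0,0,0,1, 0,0,0.0005,0,0,0,1, 0,0,0,0,0,0,-0.3, 0,0,0,0,0,0,-0.3, 0,0,-0.02,0,0,0,-0.4]' 45
python3 -m handwheel '[0,0,-0.04,0,0,0,-0.4, 0,0,-0.04,0,0,0,-1, 0.0059,-0.0348,-0.02,0,0,0,-1, 0.0059,-0.0348,-0.02,0,0,0,-1, 0.0059,-0.0348,-0.02,0,0,0,-1]'
python3 -m handwheel '[0.0059,-0.0348,-0.02,0,0,0,-1, 0.0059,-0.0348,-0.02,0,0,0,-1, 0.0059,-0.0348,-0.02,0,0,0,-1, 0.0059,-0.0348,-0.02,0,0,0,-1, 0.0059,-0.0348,-0.02,0,0,0,-1]'
python3 -m handwheel '[0.0059,-0.0348,-0.02,0,0,0,-1, 0.0059,-0.0348,-0.02,0,0,0,-1, 0.0059,-0.0348,-0.02,0,0,0,-1, 0,0,0,0,0,0,-1, 0,0,0,0,0,0,-1]'
python3 -m handwheel '[0,0,0,0,0,0,-1, 0,0,0,0,0,0,-1, 0,0,0,0,0,0,-1, 0,0,0,0,0,0,-1, 0,0,0,0,0,0,-1]'
python3 - <<'E'
from seg import *
to(.52,-.15,.38)
s=cam("wrist"); save(s,"w6.png"); W=cloud(s); np.savez("w6.npz",W=W,f=s["frame"])
for n,a in (("boxes",(0.028,0.040,200,(.5,.8,-.12,.05))),("pin top",(0.043,0.051,100,(.5,.8,.05,.3))),("cartonfloor",(-.005,.009,200,(.5,.65,-.37,-.19)))):
    print(n); comp(W,*a)
E
```

```text
t: 18.47
position: [0.6235, 0.2243, 0.058]
tcp_rot: [-0.002, 0.047, 0.999, -0.001]
ft_force: [-0.9, -0.2, -0.7]
finger_gap: 0.0599
gripper_force: 0.0
t: 18.88
position: [0.5987, 0.1219, 0.2034]
tcp_rot: [0.002, 0.046, 0.999, 0.0]
ft_force: [0.7, -0.3, 0.0]
finger_gap: 0.085
gripper_force: 0.0
t: 19.3
position: [0.5522, -0.05, 0.3032]
tcp_rot: [0.002, 0.047, 0.999, -0.001]
ft_force: [1.1, -0.1, -0.5]
finger_gap: 0.0855
gripper_force: 0.0
t: 19.72
position: [0.5253, -0.1529, 0.3631]
tcp_rot: [0.003, 0.049, 0.999, -0.001]
ft_force: [0.4, 0.2, -0.2]
finger_gap: 0.0854
gripper_force: 0.0
t: 20.13
position: [0.5246, -0.1491, 0.3606]
tcp_rot: [-0.0, 0.046, 0.999, 0.0]
ft_force: [0.6, 0.0, 0.2]
finger_gap: 0.0853
gripper_force: 0.0
shift mm [  4.5  -1.3 -19.4] turn z -5.24 tilt [ 0.001  0.    -1.   ] p [ 0.5246 -0.1491  0.3606] yaw 84.76 F [0.6 0.  0.2] gap 0.0853 gf 0.0 t 20.1
boxes
[321, 157, 34, 53, 1595] [603.5 -34.1] 79.5 45.1 -4.6 z 0.0325
[330, 220, 35, 49, 1220] [704.  -21.1] 80.3 46.1 -8.2 z 0.0325
pin top
[440, 146, 40, 54, 1434] [598.  134.5] 78.0 46.2 -5.7 z 0.0466
[502, 158, 10, 42, 272] [614.8 205. ] 63.2 14.3 7.7 z 0.0464
[433, 223, 31, 17, 477] [686.8 126.7] 43.8 26.4 85.7 z 0.0466
[494, 223, 18, 17, 277] [694.9 210.9] 29.7 27.0 85.3 z 0.0468
cartonfloor
[115, 131, 120, 83, 8656] [ 572.3 -273.1] 171.3 124.6 87.1 z 0.0027
```

View pics/w6.png

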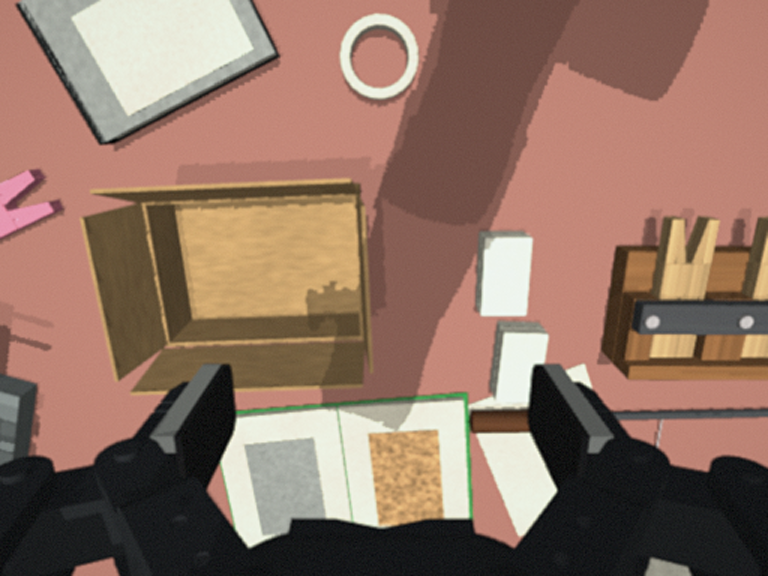

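```bash
cat > cart.py <<'E'
from h import *
from scipy.optimize import least_squares
def patches(p):
    x,y,a=p[:3]; c,s=np.cos(a),np.sin(a); Rz=np.array([[c,-s,0],[s,c,0],[0,0,1]]); T=np.array([x,y,0]); L=[]
    def add(o,u,v,hu,hv): L.append((Rz@np.array(o)+T,Rz@np.array(u),Rz@np.array(v),hu,hv))
    add((0,0,.004),(1,0,0),(0,1,0),.066,.091)
    for sg in(1,-1):
        for d in(0,.004):
            add((sg*(.07-d),0,.0325),(0,1,0),(0,0,1),.095,.0325); add((0,sg*(.095-d),.0325),(1,0,0),(0,0,1),.07,.0325)
    for i,(n,hz,off,w) in enumerate((((0,-1,0),.067,.095,.068),((0,1,0),.067,.095,.068),((-1,0,0),.071,.07,.095),((1,0,0),.071,.07,.095))):
        n=np.array(n,float); d=-n*np.cos(p[3+i])+np.array([0,0,np.sin(p[3+i])]); nn=np.cross(d,np.cross([0,0,1],n))
        for t in(-.0015,.0015): add(n*off+[0,0,hz]+d*.0345+nn*t,np.cross([0,0,1],n),d,w,.0345)
    return L
def dist(p,X,dz=0.0012):
    X=X+[0,0,dz]; D=[]
    for o,u,v,hu,hv in patches(p):
        r=X-o; a=np.clip(r@u,-hu,hu); b=np.clip(r@v,-hv,hv); D.append(np.linalg.norm(r-a[:,None]*u-b[:,None]*v,axis=1))
    return np.min(D,0)
def fit(W,p0,box=(.42,.74,-.46,-.10),n=4000):
    X=W.reshape(-1,3); X=X[~np.isnan(X[:,0])]; X=X[(X[:,2]>.012)&(X[:,2]<.15)&(X[:,0]>box[0])&(X[:,0]<box[1])&(X[:,1]>box[2])&(X[:,1]<box[3])]
    X=X[dist(p0,X)<.03]; X=X[np.random.default_rng(0).permutation(len(X))[:n]]
    for _ in range(2):
        r=least_squares(lambda p:dist(p,X),p0,loss="soft_l1",f_scale=.002); p0=r.x; X=X[dist(p0,X)<.012]
    print("carton",np.round(p0[:2]*1000,1),round(np.degrees(p0[2]),2),"flaps R,L,near,far",np.round(p0[3:],3),"med err",round(1000*np.median(dist(p0,X)),2),len(X)); return p0
E
python3 - <<'E'
from cart import *
for a in([1.8,1.7,1.7,1.9],[2.1,1.5,1.5,2.1]):
    p=fit(np.load("w6.npz")["W"],np.array([.58,-.273,-.05]+a))
    q=fit(np.load("top0.npz")["W"],np.array([.58,-.273,-.05]+a))
np.save("carton.npy",p)
E
```

```text
carton [ 565.1 -266.9] -2.84 flaps R,L,near,far [1.74  1.697 1.74  1.683] med err 0.54 4000
carton [ 567.5 -267.5] -2.99 flaps R,L,near,far [1.73  1.664 1.814 1.667] med err 0.7 1662
carton [ 565.3 -263.2] -2.77 flaps R,L,near,far [1.79  1.619 1.704 1.685] med err 0.59 4000
carton [ 567.6 -265. ] -2.98 flaps R,L,near,far [1.768 1.619 1.759 1.663] med err 0.83 1433
```

```bash
python3 -m handwheel '[-0.0098,0.0172,0.035,0,0,0,-1, -0.0098,0.0172,0.035,0,0,0,-1, -0.0098,0.0172,0.035,0,0,0,-1, -0.0098,0.0172,0.035,0,0,0,-1, -0.0098,0.0172,0.035,0,0,0,-1]'
python3 -m handwheel '[-0.0098,0.0172,0.035,0,0,0,-1, -0.0098,0.0172,0.035,0,0,0,-1, 0,0,0,0,0,0,-1, 0,0,0,0,0,0,-1, 0,0,0,0,0,0,-1]'
python3 - <<'E'
from seg import *
to(.6036,-.035,.022,85)
s=cam("wrist"); W=cloud(s); comp(W,0.028,0.040,200,(.5,.8,-.12,.05))
E
```

```text
t: 20.6
position: [0.5815, -0.0679, 0.1846]
tcp_rot: [0.0, 0.046, 0.999, -0.0]
ft_force: [1.0, 0.2, -0.1]
finger_gap: 0.0856
gripper_force: 0.0
t: 21.02
position: [0.6043, -0.0367, 0.1169]
tcp_rot: [0.0, 0.046, 0.999, -0.0]
ft_force: [0.2, -0.6, 0.0]
finger_gap: 0.0855
gripper_force: 0.0
shift mm [ 0.9  1.7 94.9] turn z -0.31 tilt [-0. -0. -1.] p [ 0.6043 -0.0367  0.1169] yaw 84.69 F [ 0.2 -0.6  0. ] gap 0.0855 gf 0.0 t 21.0
[224, 136, 68, 108, 6939] [604.5 -33.8] 80.4 46.1 -4.7 z 0.0327
[256, 262, 63, 88, 4754] [704.5 -20. ] 80.7 45.6 -7.4 z 0.0327
```

```bash
python3 -m handwheel '[0.001,0.0017,0.04,0,0,-0.3,-1, 0,0,0.03,0,0,0,-1, 0,0,0.025,0,0,0,-1, 0,0,0,0,0,0,-1, 0,0,0,0,0,0,-1]'
python3 -m handwheel '[0,0,0,0,0,0,1, 0,0,0,0,0,0,1, 0,0,0,0,0,0,1, 0,0,0,0,0,0,1, 0,0,0,0,0,0,1]' 30
python3 -m handwheel '[0,0,-0.03,0,0,0,1, 0,0,-0.04,0,0,0,1, 0,0,-0.04,0,0,0,1, 0,0,-0.04,0,0,0,1, 0,0,-0.04,0,0,0,1]' 30
python3 -m handwheel '[0,0,-0.04,0,0,0,1, 0,0,0,0,0,0,1, 0,0,0,0,0,0,1, 0,0,0,0,0,0,1, 0,0,0,0,0,0,1]' 30
python3 - <<'E'
from held import *
to(.5634,-.306,.25,87.15)
s=cam("wrist"); held(cloud(s),now()[0])
E
```

```text
t: 21.48
position: [0.6031, -0.0357, 0.0221]
tcp_rot: [0.0, 0.045, 0.999, -0.0]
ft_force: [0.9, -0.2, 0.0]
finger_gap: 0.0852
gripper_force: 0.0
t: 21.9
position: [0.6047, -0.0353, 0.0235]
tcp_rot: [0.002, 0.044, 0.999, -0.0]
ft_force: [-0.4, 0.0, 6.1]
finger_gap: 0.045
gripper_force: 30.4
t: 22.32
position: [0.6028, -0.0348, 0.2139]
tcp_rot: [0.001, 0.044, 0.999, -0.0]
ft_force: [0.4, 1.0, -0.5]
finger_gap: 0.0449
gripper_force: 31.9
t: 22.73
position: [0.6022, -0.0347, 0.2495]
tcp_rot: [-0.001, 0.044, 0.999, 0.0]
ft_force: [-0.2, 0.6, -0.7]
finger_gap: 0.0449
gripper_force: 31.9
shift mm [  14.8 -273.6   -0.6] turn z -2.19 tilt [ 0.003  0.    -1.   ] p [ 0.6022 -0.0347  0.2495] yaw 84.96 F [-0.2  0.6 -0.7] gap 0.0449 gf 31.9 t 22.7
top plane rel tcp [0.0015 0.001  0.0096] normal [-0.008  0.001 -1.   ]
tips rel tcp [-0.0418 -0.0158 -0.0016]
edge yaw -4.7
edge yaw -4.45
```

```bash
python3 -m handwheel '[0.0021,-0.0391,0,0,0,0,1, 0.0021,-0.0391,0,0,0,0,1, 0.0021,-0.0391,0,0,0,0,1, 0.0021,-0.0391,0,0,0,0,1, 0.0021,-0.0391,0,0,0,0,1]' 30
python3 -m handwheel '[0.0021,-0.0391,0,0,0,0,1, 0.0021,-0.0391,0,0,0,-2.2,1, 0,0,0,0,0,0,1, 0,0,0,0,0,0,1, 0,0,0,0,0,0,1]' 30
python3 - <<'E'
from held import *
from cart import *
to(.5634,-.306,.028,87.15)
s=cam("wrist"); W=cloud(s); held(W,now()[0]); np.savez("w7.npz",W=W,f=s["frame"]); save(s,"w7.png")
fit(W,np.load("carton.npy"))
s=cam("side"); fit(cloud(s),np.load("carton.npy"))
E
```

```text
t: 23.2
position: [0.5743, -0.2298, 0.2491]
tcp_rot: [-0.001, 0.044, 0.999, 0.001]
ft_force: [0.9, -0.3, -0.2]
finger_gap: 0.045
gripper_force: 31.9
t: 23.62
position: [0.5637, -0.3059, 0.2493]
tcp_rot: [-0.001, 0.025, 1.0, 0.001]
ft_force: [1.2, 0.4, -0.5]
finger_gap: 0.045
gripper_force: 31.9
shift mm [ -0.3  -0.6 221.3] turn z -0.05 tilt [ 0.003  0.002 -1.   ] p [ 0.5637 -0.3059  0.2493] yaw 87.1 F [ 1.2  0.4 -0.5] gap 0.045 gf 31.9 t 23.6
top plane rel tcp [0.0009 0.0004 0.0087] normal [ 0.008 -0.004  1.   ]
tips rel tcp [-0.0416 -0.0166 -0.002 ]
edge yaw -2.99
edge yaw -2.16
carton [ 568.7 -266.9] -2.92 flaps R,L,near,far [1.741 1.683 1.816 1.632] med err 0.31 4000
carton [ 566.7 -269.7] -3.06 flaps R,L,near,far [1.728 1.682 1.771 1.697] med err 0.96 4000
```

View pics/w7.png

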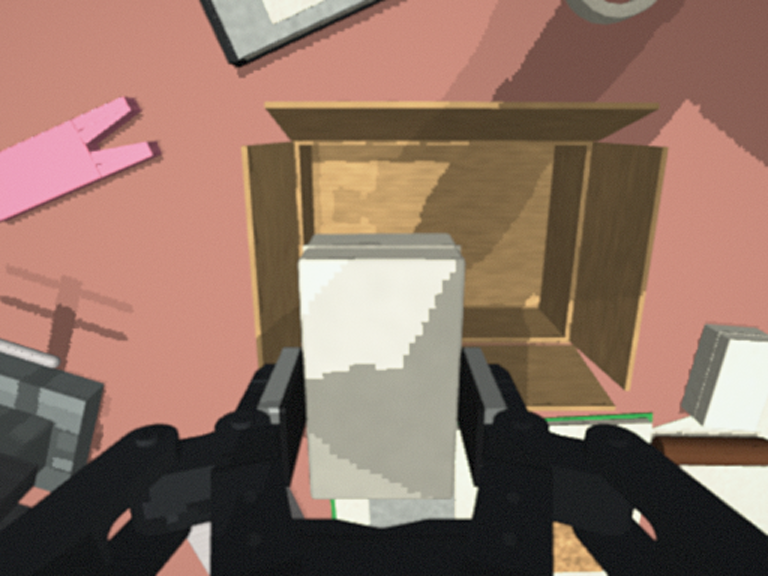

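```bash
python3 -m handwheel '[-0.002,-0.001,0.04,0,0,0,1, 0,0,0.04,0,0,0,1, 0,0,0.04,0,0,0,1, 0,0,0.04,0,0,0,1, 0,0,0.03,0,0,0,1]' 30
python3 -m handwheel '[0,0,0.015,0,0,0,1, 0,0,0.01,0,0,0,1, 0,0,0,0,0,0,1, 0,0,0,0,0,0,1, 0,0,0,0,0,0,1]' 30
python3 - <<'E'
from held import *
to(.565,-.307,.028,87.15)
E
```

```text
t: 24.13
position: [0.5655, -0.3043, 0.0579]
tcp_rot: [-0.001, 0.023, 1.0, 0.001]
ft_force: [0.0, -0.4, -0.1]
finger_gap: 0.0449
gripper_force: 31.9
t: 24.55
position: [0.5678, -0.3075, 0.038]
tcp_rot: [0.001, 0.024, 1.0, -0.001]
ft_force: [0.7, -0.6, -0.3]
finger_gap: 0.0449
gripper_force: 31.9
shift mm [ 2.8  0.4 10. ] turn z 0.06 tilt [-0.003 -0.002 -1.   ] p [ 0.5678 -0.3075  0.038 ] yaw 87.21 F [ 0.7 -0.6 -0.3] gap 0.0449 gf 31.9 t 24.6
```

```bash
python3 -m handwheel '[0,0,0.006,0,0,0,1, 0,0,0.004,0,0,0,1, 0,0,0,0,0,0,1, 0,0,0,0,0,0,1, 0,0,0,0,0,0,-0.3]' 30
python3 -m handwheel '[0,0,0,0,0,0,-0.3, 0,0,0,0,0,0,-0.35, 0,0,-0.03,0,0,0,-0.35, 0,0,-0.04,0,0,0,-0.35, 0,0,-0.04,0,0,0,-0.35]'
python3 -m handwheel '[0,0,-0.04,0,0,0,-0.35, 0,0,-0.04,0,0,0,-0.35, 0,0,-0.04,0,0,0,-1, -0.0153,0.0366,0,0,0,0,-1, -0.0153,0.0366,0,0,0,0,-1]'
python3 -m handwheel '[-0.0153,0.0366,0,0,0,0,-1, -0.0153,0.0366,0,0,0,0,-1, -0.0153,0.0366,0,0,0,0,-1, -0.0153,0.0366,0,0,0,0,-1, -0.0153,0.0366,0,0,0,0,-1]'
python3 -m handwheel '[-0.0153,0.0366,0,0,0,4.65,-1, 0,0,0,0,0,0,-1, 0,0,0,0,0,0,-1, 0,0,0,0,0,0,-1, 0,0,0,0,0,0,-1]'
python3 - <<'E'
from seg import *
s=cam("wrist"); W=cloud(s); comp(W,0.028,0.040,200,(.5,.8,-.12,.05))
to(.7043,-.021,.022,82.5)
s=cam("top"); comp(cloud(s),.03,.045,50,(.5,.63,-.36,-.18),2)
E
```

```text
t: 24.97
position: [0.5667, -0.3069, 0.0265]
tcp_rot: [0.0, 0.025, 1.0, 0.001]
ft_force: [0.3, 2.8, 1.7]
finger_gap: 0.0544
gripper_force: 0.0
t: 25.38
position: [0.5649, -0.3068, 0.1355]
tcp_rot: [-0.002, 0.025, 1.0, 0.001]
ft_force: [0.6, -0.4, -0.4]
finger_gap: 0.0572
gripper_force: 0.0
t: 25.8
position: [0.6017, -0.2383, 0.2598]
tcp_rot: [0.003, 0.027, 1.0, -0.002]
ft_force: [-0.0, -0.8, -0.4]
finger_gap: 0.0854
gripper_force: 0.0
t: 26.22
position: [0.6865, -0.0554, 0.2559]
tcp_rot: [-0.0, 0.025, 1.0, -0.0]
ft_force: [0.5, 0.0, 0.6]
finger_gap: 0.0856
gripper_force: 0.0
t: 26.63
position: [0.7028, -0.0223, 0.2559]
tcp_rot: [-0.0, 0.066, 0.998, -0.0]
ft_force: [-1.0, -0.1, 0.8]
finger_gap: 0.0853
gripper_force: 0.0
[236, 118, 43, 71, 2925] [704.7 -19.6] 79.3 46.0 -7.7 z 0.0327
shift mm [ -1.4   1.9 234.1] turn z -0.09 tilt [ 0. -0. -1.] p [ 0.7027 -0.0226  0.2561] yaw 82.41 F [ 0.2 -0.9  0.6] gap 0.0852 gf 0.0 t 26.7
[338, 166, 15, 25, 331] [nan nan] 0.0 0.0 0.0 z 0.0372
```

```bash
python3 -m handwheel '[-0.001,0.0015,0.04,0,0,0,-1, 0,0,0.04,0,0,0,-1, 0,0,0.04,0,0,0,-1, 0,0,0.04,0,0,0,-1, 0,0,0.03,0,0,0,-1]'
python3 -m handwheel '[0,0,0.024,0,0,0,-1, 0,0,0.02,0,0,0,-1, 0,0,0,0,0,0,-1, 0,0,0,0,0,0,-1, 0,0,0,0,0,0,-1]'
python3 - <<'E'
from h import *
to(.704,-.0206,.022,82.4)
E
python3 -m handwheel '[0,0,0,0,0,0,1, 0,0,0,0,0,0,1, 0,0,0,0,0,0,1, 0,0,0,0,0,0,1, 0,0,0,0,0,0,1]' 30
python3 -m handwheel '[0,0,-0.03,0,0,0,1, 0,0,-0.04,0,0,0,1, 0,0,-0.04,0,0,0,1, 0,0,-0.04,0,0,0,1, 0,0,-0.04,0,0,0,1]' 30
python3 -m handwheel '[0,0,-0.04,0,0,-4.65,1, 0,0,0,0,0,0,1, 0,0,0,0,0,0,1, 0,0,0,0,0,0,1, 0,0,0,0,0,0,1]' 30
python3 - <<'E'
from held import *
to(.569,-.227,.25,87.1)
s=cam("wrist"); held(cloud(s),now()[0])
E
```

```text
t: 27.15
position: [0.7024, -0.0211, 0.063]
tcp_rot: [-0.001, 0.066, 0.998, 0.0]
ft_force: [-0.8, 0.2, 0.0]
finger_gap: 0.0854
gripper_force: 0.0
t: 27.57
position: [0.7052, -0.0206, 0.0238]
tcp_rot: [0.001, 0.066, 0.998, -0.0]
ft_force: [0.4, -0.4, 0.3]
finger_gap: 0.0852
gripper_force: 0.0
shift mm [ 1.2 -0.1  1.8] turn z 0.04 tilt [-0.002 -0.    -1.   ] p [ 0.7052 -0.0206  0.0238] yaw 82.44 F [ 0.4 -0.4  0.3] gap 0.0852 gf 0.0 t 27.6
t: 27.98
position: [0.7053, -0.0197, 0.0238]
tcp_rot: [0.001, 0.065, 0.998, -0.0]
ft_force: [-1.4, -0.0, 5.2]
finger_gap: 0.0451
gripper_force: 31.6
t: 28.4
position: [0.7038, -0.0194, 0.2138]
tcp_rot: [-0.0, 0.065, 0.998, 0.0]
ft_force: [1.2, -0.3, -1.5]
finger_gap: 0.0451
gripper_force: 31.3
t: 28.82
position: [0.7034, -0.0194, 0.2498]
tcp_rot: [-0.002, 0.025, 1.0, 0.0]
ft_force: [-0.8, 0.4, -0.3]
finger_gap: 0.0452
gripper_force: 31.3
shift mm [ 1.239e+02 -2.140e+02  2.000e-01] turn z 0.04 tilt [ 0.004  0.    -1.   ] p [ 0.7034 -0.0194  0.2498] yaw 87.14 F [-0.8  0.4 -0.3] gap 0.0452 gf 31.3 t 28.8
top plane rel tcp [0.0016 0.0011 0.0093] normal [-0.007  0.001 -1.   ]
tips rel tcp [-0.041  -0.0162 -0.0024]
edge yaw -3.34
edge yaw -2.62
```

```bash
python3 -m handwheel '[0.0177,-0.0306,0,0,0,0,1, 0.0177,-0.0306,0,0,0,0,1, 0.0177,-0.0306,0,0,0,0,1, 0.0177,-0.0306,0,0,0,0,1, 0.0177,-0.0306,0,0,0,0,1]' 30
python3 -m handwheel '[0.0177,-0.0306,0,0,0,0,1, 0.0177,-0.0306,0,0,0,0,1, 0,0,0,0,0,0,1, 0,0,0,0,0,0,1, 0,0,0,0,0,0,1]' 30
python3 - <<'E'
from held import *
to(.569,-.227,.028,87.1)
s=cam("wrist"); W=cloud(s); held(W,now()[0]); save(s,"w8.png")
E
```

```text
t: 29.28
position: [0.6065, -0.1687, 0.25]
tcp_rot: [-0.002, 0.025, 1.0, 0.001]
ft_force: [0.9, -0.7, -0.1]
finger_gap: 0.0456
gripper_force: 31.3
t: 29.7
position: [0.5695, -0.2271, 0.2509]
tcp_rot: [-0.001, 0.025, 1.0, 0.001]
ft_force: [1.1, 0.1, -1.4]
finger_gap: 0.0451
gripper_force: 31.3
shift mm [ 1.000e-01 -2.000e-01  2.229e+02] turn z 0.01 tilt [ 0.002  0.002 -1.   ] p [ 0.5695 -0.2271  0.2509] yaw 87.11 F [ 1.1  0.1 -1.4] gap 0.0451 gf 31.3 t 29.7
top plane rel tcp [0.001  0.0006 0.0088] normal [-0.006  0.003 -1.   ]
tips rel tcp [-0.0416 -0.017  -0.0029]
edge yaw -4.01
edge yaw -2.99
```

View pics/w8.png

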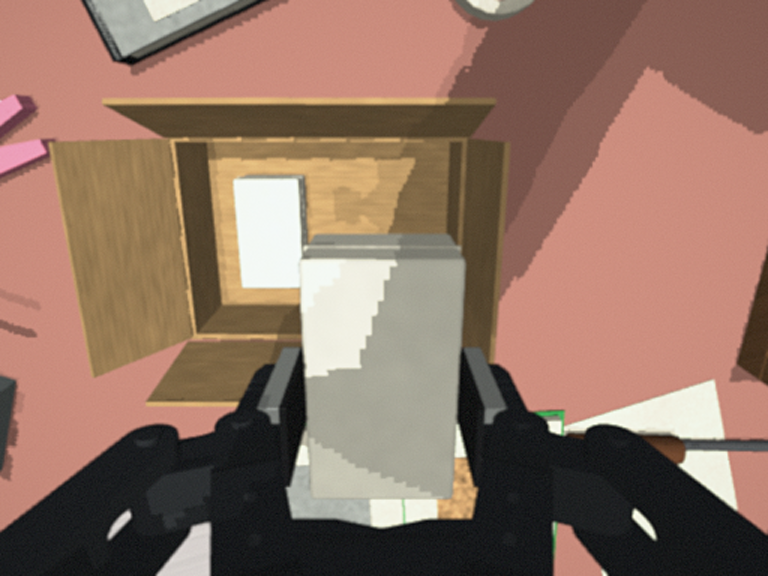

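```bash
python3 -m handwheel '[0,0,0.04,0,0,0,1, 0,0,0.04,0,0,0,1, 0,0,0.04,0,0,0,1, 0,0,0.035,0,0,0,1, 0,0,0.03,0,0,0,1]' 30
python3 -m handwheel '[0,0,0.02,0,0,0,1, 0,0,0.012,0,0,0,1, 0,0,0.004,0,0,0,1, 0,0,0,0,0,0,1, 0,0,0,0,0,0,1]' 30
python3 - <<'E'
from h import *
to(.569,-.227,.028,87.1)
E
python3 -m handwheel '[0,0,0,0,0,0,1, 0,0,0,0,0,0,1, 0,0,0,0,0,0,1, 0,0,0,0,0,0,-0.3, 0,0,0,0,0,0,-0.3]' 30
python3 -m handwheel '[0,0,0,0,0,0,-0.35, 0,0,-0.03,0,0,0,-0.35, 0,0,-0.04,0,0,0,-0.35, 0,0,-0.04,0,0,0,-0.35, 0,0,-0.04,0,0,0,-0.35]'
python3 -m handwheel '[0,0,-0.04,0,0,0,-0.35, 0,0,-0.04,0,0,0,0, 0,0,0,0,0,0,1, 0,0,0,0,0,0,1, 0,0,0,0,0,0,1]'
python3 - <<'E'
from cart import *
from seg import comp
to(.569,-.3,.15,87.1)
s=cam("top"); W=cloud(s); comp(W,.03,.045,50,(.5,.63,-.36,-.18),2); p=fit(W,np.load("carton.npy"))
s=cam("wrist"); W=cloud(s); comp(W,.03,.045,50,(.5,.63,-.36,-.18),2); fit(W,p); s=cam("side");fit(cloud(s),p)
E
```

```text
t: 30.17
position: [0.5695, -0.2249, 0.0639]
tcp_rot: [-0.001, 0.023, 1.0, 0.001]
ft_force: [0.1, -0.2, -1.5]
finger_gap: 0.0451
gripper_force: 31.3
t: 30.58
position: [0.5709, -0.2267, 0.0315]
tcp_rot: [0.0, 0.024, 1.0, -0.0]
ft_force: [0.1, -0.9, 0.2]
finger_gap: 0.0452
gripper_force: 31.4
shift mm [ 1.8 -0.4  3.5] turn z 0.15 tilt [-0.001 -0.    -1.   ] p [ 0.5709 -0.2267  0.0315] yaw 87.25 F [ 0.1 -0.9  0.2] gap 0.0452 gf 31.4 t 30.6
t: 31.0
position: [0.5705, -0.228, 0.0318]
tcp_rot: [0.001, 0.025, 1.0, -0.0]
ft_force: [1.0, -0.6, 0.3]
finger_gap: 0.0557
gripper_force: 0.0
t: 31.42
position: [0.5694, -0.2271, 0.1826]
tcp_rot: [-0.0, 0.025, 1.0, 0.0]
ft_force: [1.4, -0.6, 0.1]
finger_gap: 0.0576
gripper_force: 0.0
t: 31.83
position: [0.5699, -0.2274, 0.2609]
tcp_rot: [0.0, 0.025, 1.0, 0.0]
ft_force: [-0.3, 0.1, -0.6]
finger_gap: 0.0091
gripper_force: 0.0
shift mm [ -2.7 -72.6 110.9] turn z 0.05 tilt [-0.  0. -1.] p [ 0.5699 -0.2274  0.2609] yaw 87.15 F [-0.3  0.1 -0.6] gap 0.0091 gf 0.0 t 31.8
carton [ 567.3 -267.7] -3.48 flaps R,L,near,far [2.099 1.914 1.797 1.663] med err 0.87 1008
[128, 96, 15, 97, 463] [ 555.5 -357.5] 108.2 1.3 -3.1 z 0.0349
[159, 119, 47, 71, 2949] [ 573.1 -310.7] 93.1 48.6 -6.5 z 0.0367
[234, 118, 43, 71, 2934] [ 576.  -225.7] 90.3 48.6 -3.6 z 0.0367
carton [ 568.7 -266.7] -2.96 flaps R,L,near,far [2.142 1.877 1.814 1.627] med err 0.46 3885
carton [ 566.6 -269.7] -2.82 flaps R,L,near,far [2.095 1.93  1.776 1.702] med err 0.97 3889
```

```bash
python3 -m handwheel '[0,-0.035,0,0,0,0,1, 0,-0.035,0,0,0,0,1, 0,-0.035,0,0,0,0,1, 0,-0.035,0,0,0,0,1, 0,-0.035,0,0,0,0,1]'
python3 -m handwheel '[0,-0.035,0,0,0,0,1, 0,0,0.039,0,0,0,1, 0,0,0.039,0,0,0,1, 0,0,0.039,0,0,0,1, 0,0,0.036,0,0,0,1]'
python3 -m handwheel '[0,0.01,0,0,0,0,1, 0,0.015,0,0,0,0,1, 0,0.015,0,0,0,0,1, 0,0,0,0,0,0,1, 0,0,0,0,0,0,1]'
cat >> cart.py <<'E'
C=np.array([.568,-.2675]);YAW=np.radians(-3)
def cpos():
    p,M,s=now(); d=p[:2]-C; c,n=np.cos(YAW),np.sin(YAW)
    print("carton-frame TCP mm",np.round([1000*(c*d[0]+n*d[1]),1000*(-n*d[0]+c*d[1]),p[2]*1000],1),"F",np.round(s["ft_force"],1),"yaw",round(np.degrees(np.arctan2(M[1,1],M[0,1])),1),"tilt",np.round(M[2],3),"t",round(s["t"],1))
E
python3 - <<'E'
from cart import *
cpos(); s=cam("side"); fit(cloud(s),np.array([.568,-.2675,-.052,2.1,1.9,1.8,1.66]))
E
```

```text
t: 32.4
position: [0.5606, -0.4032, 0.2592]
tcp_rot: [-0.001, 0.025, 1.0, 0.001]
ft_force: [0.5, -0.6, 0.3]
finger_gap: -0.0001
gripper_force: 0.0
t: 32.82
position: [0.5582, -0.4366, 0.1039]
tcp_rot: [-0.001, 0.025, 1.0, 0.001]
ft_force: [1.3, -0.3, -0.1]
finger_gap: 0.0004
gripper_force: 0.0
t: 33.23
position: [0.5621, -0.3964, 0.1095]
tcp_rot: [0.0, 0.024, 1.0, -0.0]
ft_force: [0.4, -0.0, 0.4]
finger_gap: -0.0004
gripper_force: 0.0
carton-frame TCP mm [   0.9 -129.   109.5] F [ 0.4 -0.   0.4] yaw 87.3 tilt [-0.001 -0.001 -1.   ] t 33.2
carton [ 569.1 -269.5] -2.88 flaps R,L,near,far [1.798 1.924 1.809 1.648] med err 0.94 3629
```

```bash
python3 -m handwheel '[0,0.015,0,0,0,0,1, 0,0.015,0.001,0,0,0,1, 0,0.0125,0.003,0,0,0,1, 0,0.0125,0.003,0,0,0,1, 0,0.007,0.006,0,0,0,1]'
python3 -m handwheel '[0,0.007,0.006,0,0,0,1, 0,0.004,0.007,0,0,0,1, 0,0.004,0.007,0,0,0,1, 0,0,0,0,0,0,1, 0,0,0,0,0,0,1]'
python3 - <<'E'
from cart import *
cpos()
E
python3 -m handwheel '[0,0,0.003,0,0,0,1, 0,0,0,0,0,0,1, 0,0,0.002,0,0,0,1, 0,0,0,0,0,0,1, 0,0,0,0,0,0,1]'
python3 - <<'E'
from cart import *
cpos(); s=cam("side"); fit(cloud(s),np.array([.568,-.2675,-.052,.1,1.9,1.8,1.66]))
E
```

```text
t: 33.7
position: [0.5651, -0.3346, 0.0957]
tcp_rot: [0.001, 0.025, 1.0, -0.0]
ft_force: [-0.1, -1.2, 1.0]
finger_gap: -0.0002
gripper_force: 0.4
t: 34.12
position: [0.5648, -0.3197, 0.074]
tcp_rot: [-0.001, 0.025, 1.0, 0.001]
ft_force: [-0.9, 0.1, 0.9]
finger_gap: 0.0003
gripper_force: 0.0
carton-frame TCP mm [ -0.5 -52.3  74. ] F [-0.9  0.1  0.9] yaw 87.2 tilt [ 0.002  0.001 -1.   ] t 34.1
t: 34.53
position: [0.5653, -0.3205, 0.0701]
tcp_rot: [0.0, 0.025, 1.0, 0.0]
ft_force: [0.1, 0.4, 0.5]
finger_gap: -0.0001
gripper_force: 0.0
carton-frame TCP mm [  0.1 -53.1  70.1] F [0.1 0.4 0.5] yaw 87.1 tilt [-0.  0. -1.] t 34.5
carton [ 569.2 -269.8] -2.91 flaps R,L,near,far [0.115 1.932 1.81  1.655] med err 0.92 3748
```

```bash
python3 -m handwheel '[0,0,0.0015,0,0,0,1, 0,0,0,0,0,0,1, 0,0,0.0015,0,0,0,1, 0,0,0,0,0,0,1, 0,0,0,0,0,0,1]'
python3 - <<'E'
from cart import *
cpos(); s=cam("side"); fit(cloud(s),np.array([.568,-.2675,-.052,.1,1.9,1.8,1.66]))
E
```

```text
t: 35.0
position: [0.5656, -0.3205, 0.0684]
tcp_rot: [0.0, 0.025, 1.0, -0.0]
ft_force: [-1.5, 1.7, 6.9]
finger_gap: 0.0004
gripper_force: 3.6
carton-frame TCP mm [  0.4 -53.   68.4] F [-1.5  1.7  6.9] yaw 87.2 tilt [-0.001 -0.001 -1.   ] t 35.0
carton [ 569.1 -270. ] -2.97 flaps R,L,near,far [0.086 1.933 1.812 1.654] med err 0.91 3728
```

```bash
python3 -m handwheel '[0,0,-0.03,0,0,0,1, 0,0,-0.04,0,0,0,1, 0,0,-0.04,0,0,0,1, 0,0.02,-0.035,0,0,0,1, 0,0.038,0,0,0,0,1]'
python3 -m handwheel '[0,0.038,0,0,0,0,1, 0,0.038,0,0,0,0,1, 0,0.038,0,0,0,0,1, 0,0.038,0,0,0,0,1, 0,0.015,0.01,0,0,0,1]'
python3 -m handwheel '[0,0,0.035,0,0,0,1, 0,0,0.035,0,0,0,1, 0,0,0.024,0,0,0,1, 0,0,0,0,0,0,1, 0,0,0,0,0,0,1]'
python3 - <<'E'
from cart import *
cpos(); s=cam("side"); fit(cloud(s),np.array([.568,-.2675,-.052,.05,1.9,1.8,1.66]))
E
```

```text
t: 35.47
position: [0.5715, -0.2673, 0.2203]
tcp_rot: [0.006, 0.027, 1.0, -0.004]
ft_force: [1.6, 0.4, 1.0]
finger_gap: 0.0001
gripper_force: 0.0
t: 35.88
position: [0.5771, -0.0915, 0.2041]
tcp_rot: [0.002, 0.023, 1.0, 0.0]
ft_force: [-0.3, -0.3, 0.6]
finger_gap: 0.0001
gripper_force: 0.0
t: 36.3
position: [0.5752, -0.0954, 0.1068]
tcp_rot: [-0.002, 0.025, 1.0, 0.0]
ft_force: [0.5, 0.1, 0.5]
finger_gap: -0.0002
gripper_force: 0.0
carton-frame TCP mm [ -1.8 172.2 106.8] F [0.5 0.1 0.5] yaw 87.2 tilt [ 0.004  0.001 -1.   ] t 36.3
carton [ 568.9 -270.1] -2.92 flaps R,L,near,far [0.072 1.933 1.807 1.655] med err 0.95 3959
```

```bash
python3 -m handwheel '[0,-0.0145,0,0,0,0,1, 0,-0.0145,0,0,0,0,1, 0,-0.0145,0,0,0,0,1, 0,-0.0145,0,0,0,0,1, 0,-0.0145,0,0,0,0,1]'
python3 -m handwheel '[0,-0.0125,0.002,0,0,0,1, 0,-0.0125,0.003,0,0,0,1, 0,-0.007,0.006,0,0,0,1, 0,-0.007,0.006,0,0,0,1, 0,-0.004,0.007,0,0,0,1]'
python3 -m handwheel '[0,-0.004,0.007,0,0,0,1, 0,0,0.003,0,0,0,1, 0,0,0.001,0,0,0,1, 0,0,0,0,0,0,1, 0,0,0,0,0,0,1]'
python3 - <<'E'
from cart import *
cpos(); s=cam("side"); fit(cloud(s),np.array([.568,-.2675,-.052,.05,.1,1.8,1.66]))
E
python3 -m handwheel '[0,0,0.0015,0,0,0,1, 0,0,0,0,0,0,1, 0,0,0.0015,0,0,0,1, 0,0,0,0,0,0,1, 0,0,0,0,0,0,1]'
```

```text
t: 36.77
position: [0.5733, -0.1703, 0.109]
tcp_rot: [0.001, 0.025, 1.0, -0.0]
ft_force: [0.6, 1.5, -0.2]
finger_gap: -0.0002
gripper_force: 0.4
t: 37.18
position: [0.5706, -0.2119, 0.0832]
tcp_rot: [-0.0, 0.025, 1.0, 0.0]
ft_force: [-0.5, 1.9, 0.5]
finger_gap: -0.0002
gripper_force: 0.3
t: 37.6
position: [0.5707, -0.2145, 0.0731]
tcp_rot: [0.0, 0.024, 1.0, 0.0]
ft_force: [0.4, 0.6, 0.4]
finger_gap: 0.0001
gripper_force: 0.0
carton-frame TCP mm [-0.1 53.1 73.1] F [0.4 0.6 0.4] yaw 87.2 tilt [-0.  0. -1.] t 37.6
carton [ 569.  -269.9] -3.02 flaps R,L,near,far [0.076 0.143 1.809 1.655] med err 0.89 3779
t: 38.07
position: [0.5706, -0.2149, 0.0701]
tcp_rot: [0.0, 0.025, 1.0, 0.0]
ft_force: [-0.3, 0.2, 0.5]
finger_gap: 0.0002
gripper_force: 0.0
```

```bash
python3 -m handwheel '[0,0,0.0015,0,0,0,1, 0,0,0,0,0,0,1, 0,0,0.0015,0,0,0,1, 0,0,0,0,0,0,1, 0,0,0,0,0,0,1]'
python3 -m handwheel '[0,0,-0.03,0,0,0,1, 0,0,-0.04,0,0,0,1, 0,0,-0.04,0,0,0,1, 0,0,-0.04,0,0,0,1, 0,0,0,0,0,0,1]'
python3 -m handwheel '[0,0,-0.04,0,0,0,1, 0,0,0,0,0,0,1, 0,0,0,0,0,0,1, 0,0,0,0,0,0,1, 0,0,0,0,0,0,1]'
python3 - <<'E'
from cart import *
cpos(); p=np.array([.568,-.2675,-.052,.05,.1,1.8,1.66])
s=cam("side"); fit(cloud(s),p); save(s,"s2.png",(230,170,380,290),4)
s=cam("wrist"); fit(cloud(s),p)
s=cam("top"); fit(cloud(s),p)
E
```

```text
t: 38.48
position: [0.5708, -0.215, 0.0684]
tcp_rot: [0.0, 0.025, 1.0, -0.0]
ft_force: [-2.8, 2.1, 8.6]
finger_gap: -0.0001
gripper_force: 4.1
t: 38.9
position: [0.574, -0.2167, 0.2262]
tcp_rot: [0.006, 0.025, 1.0, -0.003]
ft_force: [0.9, -0.0, 1.8]
finger_gap: 0.0
gripper_force: 0.0
t: 39.32
position: [0.5703, -0.2148, 0.2559]
tcp_rot: [-0.001, 0.025, 1.0, 0.0]
ft_force: [0.2, 0.2, -0.3]
finger_gap: 0.0001
gripper_force: 0.0
carton-frame TCP mm [ -0.5  52.8 255.9] F [ 0.2  0.2 -0.3] yaw 87.2 tilt [ 0.001  0.001 -1.   ] t 39.3
carton [ 569.  -269.6] -2.87 flaps R,L,near,far [0.071 0.071 1.808 1.656] med err 0.89 3915
carton [ 568.7 -266.6] -2.94 flaps R,L,near,far [0.049 0.049 1.814 1.672] med err 0.48 3936
carton [ 567.5 -268.4] -2.15 flaps R,L,near,far [0.105 0.166 1.833 1.693] med err 0.83 463
```

View pics/s2.png

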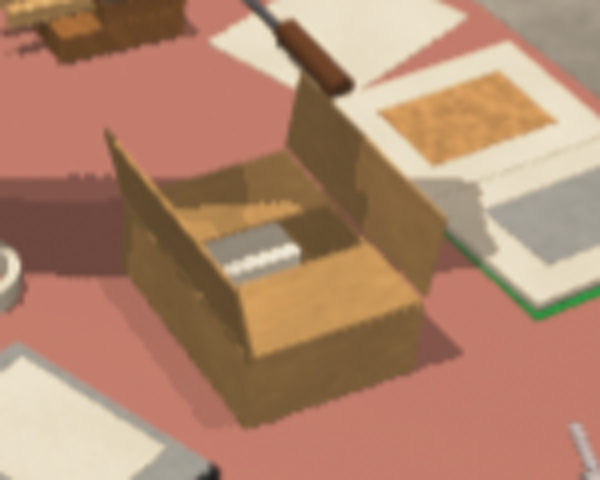

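```bash
python3 -m handwheel '[0.0375,-0.011,0,0,0,0,1, 0.0375,-0.011,0,0,0,0,1, 0.0375,-0.011,0,0,0,0,1, 0.0375,-0.011,0,0,0,0,1, 0,0,0.03,0,0,0,1]'
python3 -m handwheel '[0,0,0.04,0,0,0,1, 0,0,0.04,0,0,0,1, 0,0,0.034,0,0,0,1, 0,0,0,0,0,0,1, 0,0,0,0,0,0,1]'
python3 - <<'E'
from cart import *
cpos()
E
```

```text
t: 39.88
position: [0.4156, -0.2536, 0.2313]
tcp_rot: [0.002, 0.027, 1.0, -0.003]
ft_force: [1.8, -0.8, 0.1]
finger_gap: 0.0
gripper_force: 0.0
t: 40.3
position: [0.417, -0.2502, 0.1117]
tcp_rot: [-0.002, 0.025, 1.0, 0.002]
ft_force: [0.6, 0.2, 0.5]
finger_gap: 0.0001
gripper_force: 0.0
carton-frame TCP mm [-151.7    9.4  111.7] F [0.6 0.2 0.5] yaw 87.2 tilt [ 0.004  0.003 -1.   ] t 40.3
```

```bash
python3 -m handwheel '[-0.0154,0,0,0,0,0,1, -0.0154,0,0,0,0,0,1, -0.0154,0,0,0,0,0,1, -0.0154,0,0,0,0,0,1, -0.0154,0,0,0,0,0,1]'
python3 -m handwheel '[-0.0125,0,0.002,0,0,0,1, -0.0125,0,0.003,0,0,0,1, -0.008,0,0.006,0,0,0,1, -0.008,0,0.006,0,0,0,1, -0.004,0,0.007,0,0,0,1]'
python3 -m handwheel '[-0.004,0,0.007,0,0,0,1, 0,0,0.003,0,0,0,1, 0,0,0.002,0,0,0,1, 0,0,0,0,0,0,1, 0,0,0,0,0,0,1]'
python3 - <<'E'
from cart import *
cpos(); s=cam("side"); fit(cloud(s),np.array([.568,-.2675,-.052,.05,.1,.1,1.66]))
E
```

```text
t: 40.72
position: [0.4978, -0.2564, 0.1164]
tcp_rot: [0.002, 0.025, 1.0, -0.001]
ft_force: [-1.1, -0.7, 0.4]
finger_gap: -0.0
gripper_force: 0.6
t: 41.13
position: [0.5424, -0.2582, 0.0903]
tcp_rot: [0.001, 0.025, 1.0, -0.001]
ft_force: [-0.3, -1.0, 1.3]
finger_gap: -0.0004
gripper_force: 0.3
t: 41.55
position: [0.5439, -0.2575, 0.077]
tcp_rot: [-0.0, 0.025, 1.0, 0.0]
ft_force: [0.3, -0.2, -2.1]
finger_gap: 0.0003
gripper_force: 0.0
carton-frame TCP mm [-24.6   8.7  77. ] F [ 0.3 -0.2 -2.1] yaw 87.1 tilt [ 0.001  0.    -1.   ] t 41.5
carton [ 568.6 -269.7] -2.86 flaps R,L,near,far [0.085 0.059 0.148 1.664] med err 0.95 3726
```

Press down near flap, then go round to the far side.

```bash
python3 -m handwheel '[0,0,0.002,0,0,0,1, 0,0,0.001,0,0,0,1, 0,0,0.001,0,0,0,1, 0,0,0,0,0,0,1, 0,0,0,0,0,0,1]'
python3 -m handwheel '[0,0,0.001,0,0,0,1, 0,0,0,0,0,0,1, 0,0,0.001,0,0,0,1, 0,0,0,0,0,0,1, 0,0,0,0,0,0,1]'
python3 - <<'E'
from cart import *
cpos()
E
```

```text
t: 42.02
position: [0.5443, -0.2576, 0.073]
tcp_rot: [-0.0, 0.025, 1.0, 0.0]
ft_force: [0.9, -0.5, 0.2]
finger_gap: -0.0002
gripper_force: 0.0
t: 42.43
position: [0.5445, -0.2577, 0.0724]
tcp_rot: [0.0, 0.025, 1.0, -0.0]
ft_force: [-3.2, 1.4, 8.9]
finger_gap: -0.0001
gripper_force: 4.5
carton-frame TCP mm [-24.    8.5  72.4] F [-3.2  1.4  8.9] yaw 87.2 tilt [-0.001 -0.    -1.   ] t 42.4
```

```bash
python3 -m handwheel '[0,0,-0.03,0,0,0,1, 0,0,-0.04,0,0,0,1, 0,0,-0.04,0,0,0,1, 0,0,-0.04,0,0,0,1, 0,0,-0.02,0,0,0,1]'
python3 -m handwheel '[-0.0385,0.0104,0,0,0,0,1, -0.0385,0.0104,0,0,0,0,1, -0.0385,0.0104,0,0,0,0,1, -0.0385,0.0104,0,0,0,0,1, 0,0,0,0,0,0,1]'
python3 -m handwheel '[0,0,0.03,0,0,0,1, 0,0,0.04,0,0,0,1, 0,0,0.04,0,0,0,1, 0,0,0.024,0,0,0,1, 0,0,0,0,0,0,1]'
python3 - <<'E'
from cart import *
cpos()
E
```

```text
t: 42.85
position: [0.5457, -0.2584, 0.2465]
tcp_rot: [0.003, 0.025, 1.0, -0.002]
ft_force: [0.0, -0.3, 0.1]
finger_gap: -0.0002
gripper_force: 0.0
t: 43.27
position: [0.7065, -0.2217, 0.2349]
tcp_rot: [-0.001, 0.023, 1.0, 0.001]
ft_force: [-0.7, 0.1, -1.8]
finger_gap: 0.0003
gripper_force: 0.0
t: 43.68
position: [0.6958, -0.2218, 0.0988]
tcp_rot: [-0.006, 0.025, 1.0, 0.003]
ft_force: [-1.3, 0.5, -1.9]
finger_gap: -0.0007
gripper_force: 0.0
carton-frame TCP mm [125.3  52.3  98.8] F [-1.3  0.5 -1.9] yaw 87.2 tilt [ 0.012  0.005 -1.   ] t 43.7
```

```bash
python3 -m handwheel '[0,0,0,0,0,0,1, 0.014,0,0,0,0,0,1, 0.014,0,0,0,0,0,1, 0.014,0,0,0,0,0,1, 0.014,0,0,0,0,0,1]'
python3 -m handwheel '[0.0125,0,0,0,0,0,1, 0.0125,0,0.003,0,0,0,1, 0.008,0,0.005,0,0,0,1, 0.008,0,0.005,0,0,0,1, 0.004,0,0.006,0,0,0,1]'
python3 -m handwheel '[0.004,0,0.006,0,0,0,1, 0,0,0.003,0,0,0,1, 0,0,0,0,0,0,1, 0,0,0,0,0,0,1, 0,0,0,0,0,0,1]'
python3 - <<'E'
from cart import *
cpos(); s=cam("side"); fit(cloud(s),np.array([.568,-.2675,-.052,.05,.1,.1,.1]))
E
```

```text
t: 44.1
position: [0.6461, -0.222, 0.1111]
tcp_rot: [0.003, 0.025, 1.0, -0.001]
ft_force: [0.9, 0.9, 0.0]
finger_gap: 0.0002
gripper_force: 0.6
t: 44.52
position: [0.6012, -0.2201, 0.0922]
tcp_rot: [0.003, 0.025, 1.0, -0.001]
ft_force: [0.1, -0.9, 0.5]
finger_gap: -0.0
gripper_force: 0.3
t: 44.93
position: [0.5959, -0.2187, 0.0792]
tcp_rot: [0.0, 0.025, 1.0, 0.0]
ft_force: [0.2, 0.9, -0.9]
finger_gap: 0.0002
gripper_force: 0.0
carton-frame TCP mm [25.3 50.2 79.2] F [ 0.2  0.9 -0.9] yaw 87.2 tilt [-0.  0. -1.] t 44.9
carton [ 569.  -270.2] -3.19 flaps R,L,near,far [0.123 0.148 0.085 0.196] med err 0.89 3209
```

```bash
python3 -m handwheel '[0,0,0.003,0,0,0,1, 0,0,0.002,0,0,0,1, 0,0,0.001,0,0,0,1, 0,0,0,0,0,0,1, 0,0,0,0,0,0,1]'
python3 -m handwheel '[0,0,0.001,0,0,0,1, 0,0,0.001,0,0,0,1, 0,0,0.001,0,0,0,1, 0,0,0,0,0,0,1, 0,0,0,0,0,0,1]'
python3 - <<'E'
from cart import *
cpos()
E
python3 -m handwheel '[0,0,-0.03,0,0,0,1, 0,0,-0.04,0,0,0,1, 0,0,-0.04,0,0,0,1, 0,0,-0.04,0,0,0,1, 0,0,-0.04,0,0,0,1]'
python3 -m handwheel '[0.02,0.02,-0.02,0,0,0,1, 0.02,0.02,-0.02,0,0,0,1, 0.02,0.02,-0.02,0,0,0,1, 0.02,0.02,-0.02,0,0,0,1, 0.02,0.02,-0.02,0,0,0,1]'
python3 -m handwheel '[0,0,0,0,0,0,1, 0,0,0,0,0,0,1, 0,0,0,0,0,0,1, 0,0,0,0,0,0,1, 0,0,0,0,0,0,1]'
python3 - <<'E'
from cart import *
from seg import comp
p=np.array([.568,-.2675,-.052,.05,.05,.05,.05])
s=cam("side"); fit(cloud(s),p); save(s,"s3.png"); 
s=cam("wrist"); W=cloud(s); fit(W,p); save(s,"w9.png"); print("flap tops"); comp(W,.066,.085,300,(.45,.7,-.4,-.15)); print("pins"); comp(W,.043,.051,100,(.5,.8,.05,.3))
X=W.reshape(-1,3); c,n=np.cos(-.052),np.sin(-.052); d=X[:,:2]-[.568,-.2675]; q=np.stack([c*d[:,0]+n*d[:,1],-n*d[:,0]+c*d[:,1]],1)
for x in (-60,-40,-20,-6,6,20,40,60): k=(abs(q[:,0]*1000-x)<3)&(abs(q[:,1])<.09); print(x,np.round(1000*np.nanmedian(X[k,2]),1),k.sum())
E
```

```text
t: 45.4
position: [0.5953, -0.2185, 0.0729]
tcp_rot: [-0.0, 0.025, 1.0, 0.0]
ft_force: [-0.3, -0.8, 0.6]
finger_gap: -0.0003
gripper_force: 0.0
t: 45.82
position: [0.5955, -0.2186, 0.0721]
tcp_rot: [0.001, 0.025, 1.0, -0.0]
ft_force: [-4.1, 1.0, 12.4]
finger_gap: -0.0002
gripper_force: 5.7
carton-frame TCP mm [24.9 50.3 72.1] F [-4.1  1.  12.4] yaw 87.2 tilt [-0.001 -0.001 -1.   ] t 45.8
t: 46.23
position: [0.595, -0.2183, 0.262]
tcp_rot: [0.0, 0.025, 1.0, 0.0]
ft_force: [2.2, -0.9, 0.6]
finger_gap: -0.0003
gripper_force: 0.0
t: 46.65
position: [0.4994, -0.1129, 0.361]
tcp_rot: [0.0, 0.025, 1.0, 0.0]
ft_force: [0.6, 0.1, 0.2]
finger_gap: -0.0
gripper_force: 0.0
t: 47.07
position: [0.5007, -0.1143, 0.3585]
tcp_rot: [-0.001, 0.025, 1.0, 0.0]
ft_force: [0.6, 0.2, -0.4]
finger_gap: -0.0001
gripper_force: 0.0
carton [ 569.  -269.7] -2.83 flaps R,L,near,far [0.185 0.177 0.075 0.069] med err 0.81 3294
carton [ 568.8 -266.2] -2.56 flaps R,L,near,far [0.078 0.101 0.049 0.047] med err 0.55 3999
flap tops
[67, 147, 150, 99, 13717] [ 568.6 -266.4] 190.8 141.5 87.1 z 0.0712
pins
[411, 172, 40, 53, 1345] [598.1 135.1] 79.1 44.9 -4.7 z 0.0465
[471, 175, 41, 53, 1321] [607.  225.8] 79.4 47.0 -7.8 z 0.0465
[404, 247, 31, 17, 444] [687.3 127.2] 44.9 25.3 84.6 z 0.0467
[464, 250, 36, 17, 476] [697. 222.] 49.4 25.7 85.6 z 0.0468
-60 71.3 559
-40 71.2 556
-20 71.3 604
-6 71.2 585
6 71.1 552
20 71.2 531
40 71.2 512
60 71.2 505
```

View pics/w9.png

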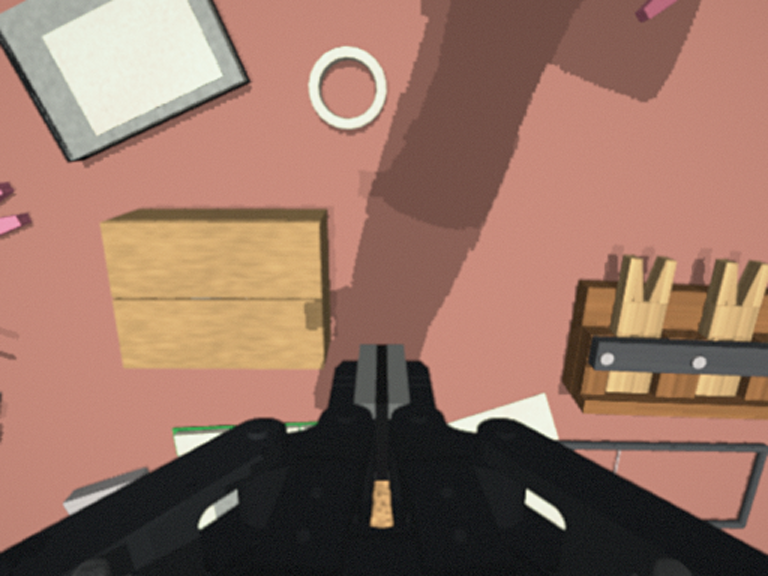

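Run:
```python
from h import *
s=cam("top"); W=cloud(s); f=s["frame"].astype(int); z=W[...,2]
m=((f[...,0]-f[...,2]>55)&(f[...,1]-f[...,2]>20)&(z>.008)&(z<.06)).astype(np.uint8)
n,l,st,c=cv2.connectedComponentsWithStats(m)
for i in range(1,n):
    if st[i,4]>80: print(st[i].tolist(),np.round(np.nanmedian(W[l==i],0),3),f[l==i].mean(0).round())
save(s,"top9.png")
```

```text
[282, 74, 24, 38, 629] [ 0.851 -0.144  0.012] [173. 135.  92.]
[69, 80, 38, 35, 762] [0.834 0.54  0.014] [166. 100.  70.]
[98, 125, 29, 68, 470] [0.637 0.446 0.024] [161. 128.  90.]
[136, 127, 89, 20, 817] [0.695 0.221 0.05 ] [143. 106.  69.]
[136, 151, 88, 30, 1316] [0.62  0.214 0.035] [153. 114.  76.]
```

View pics/top9.png

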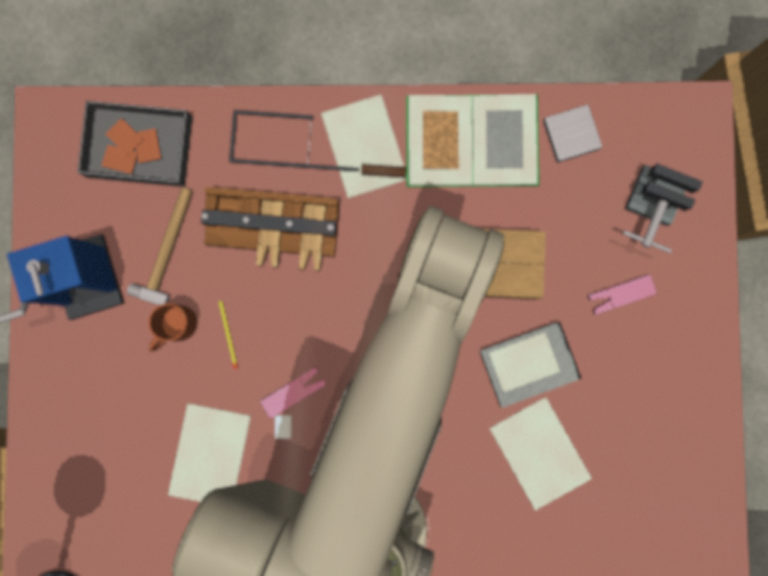

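The pictures show both pins home in the rack at about (270,232) and (312,236). The carton is closed at about (520,262), no other wooden pins or boxes remain, and the bystanders have not moved.

```bash
python3 -c "
from rig import *
print(close_job())"
```

```text
the job is handed in; nothing more can be done
None
```

Job handed in at about 47 s: both wooden pins present are home in their own lanes, both white boxes lie side by side in the carton, and the flaps were closed short pair first, then long pair, all flat.

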